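# Restock the chew-bone spinner on the pet-shop counter

### The arm

A 7-joint arm with a two-finger parallel gripper is mounted at the origin on the work surface. World frame = base frame: x ahead of the robot, y to its left, z up, the work surface at z = 0. Lengths are in m, angles in rad, forces in N, time in s.
With the tool pointing down it reaches from about 0.425 to 0.925 m from the base axis. Payload 6.8 kg.
Tool frame: the origin (TCP) lies at the centre of the arm's flange, where the gripper is bolted on; the fingertips stand 173 mm ahead of it and the grasp point (between the pads) lies 155 mm ahead of it (r.hold_point_z is the distance from the TCP to the grasp point, in m); z points along the fingers, x is the direction in which the jaws open and shut, and the axes are right-handed (so a half turn about z gives the same grasp; the last joint's range is limited). The gripper opens to 85 mm and grips with 20 to 120 N. Pads are 22 mm wide; open, the fingers measure 114 mm over their backs; the gripper's body (76 mm by 85 mm) begins 54 mm behind the grasp point. The pads swing forward as they close: fully open they stand 13 mm farther back than shut.
Start: joints at [1.011, 0.477, 0.022, 1.555, -0.011, 1.109, -0.083], TCP at [0.295, -0.607, 0.405] pointing down, gripper open.
Joint ranges: [-2.96, 2.96], [-0.34, 2.1], [-1.41, 1.46], [0.24, 2.44], [-1.37, 4.51], [0.17, 1.92], [-2.96, 2.96]. Speed limits (rad/s): [2.39, 2.39, 3.14, 3.14, 3.14, 3.14, 3.14].

### API

Orientations are given as a rotation vector (axis times angle).
In Python, from bench import r gives the robot as it stands.
- The arm moves only by the tool apply_moves, never from a script. Its arguments are lists of equal length, an entry for each row: "dp": the shift along the tool's x, y, z scaled (see below), a list of three; "twist": the turn, a rotation vector about the tool's x, y, z scaled (see below), a list of three; "jaw": the closure in counts, from 0 (fully open) to 255 (shut). In form: {"dp": [[x, y, z], ...], "twist": [[rx, ry, rz], ...], "jaw": [jaw, ...]}. A call has 1 to 20 rows; each row shifts and turns the pose as measured when the row begins, along the tool's axes as they then stand; what a row does not reach is not made up. The controller multiplies each number of a shift by 12 cm and each number of a turn by 120 degrees. A row lasts 1/10 s, in which the tool goes at most 50 mm and 8.59 degrees, less where a joint would pass 70% of its speed; a pose out of reach is approached as far as the arm can. A call with a number of a shift or a turn outside -1 to 1 is refused whole. A call with a gripper value outside its range is refused whole. The fingers move at their own pace and stop on an object; "grip_force" is the grip in N (left out, the last holds). Time passes only in rows, so rows that do not move let the fingers close. It gives the time, the measured TCP pose, the force and the opening at its end, in the units of the state.
- r.get_obs(): the state, without advancing time (a new reading comes with each control period).
- r.grab_frame(name): name is "side" or "top"; returns a dict with "color" (420x560x3 uint8, red, green, blue), "z_map" (420x560 float32, m along the optical axis (not along the pixel's ray), 0 where there is no reading), "intrinsics" (3x3 intrinsics, pixels), "dist_coeffs" ([k1, k2, p1, p2, k3] as OpenCV has them; the pictures are not rectified), "R" (3x3) and "t" (3): a world point X has camera coordinates R X + t. Camera axes: x right, y down, z forward; pixel columns grow to the right and rows downward; lengths in m; the calibration is good to about 2 mm. A picture is of the moment at which its call begins.
- r.hand_in(): hands the job in, once; it reports no verdict.
The state is a dict: "clock": time; "joints": joint angles; "qvel": joint speeds; "tau": joint torques, N m; "tcp_pos": TCP position; "orientation": TCP orientation; "contact_force": force on the tool from outside, world axes, zero at the start; "moment": the same for the moment, N m; "grip_width": finger opening in m.
Only numpy, scipy, OpenCV 4.12 (cv2) and the standard library are available. Lean on these libraries where they do the work, as an engineer would, in place of code of your own. Each camera call takes 0.05 s, during which the arm holds its last target.

### The job

Restock the counter spinner: stand every chew bone lying on the counter upright in a blue cup of its own, turning the spinner as you like to reach the cups. When all are in, bring the price board's yellow star round to face the customers (straight away from the robot), and from there turn the spinner by hand one full turn anticlockwise seen from above, to check that nothing snags or drops out, leaving it at rest with the star facing the customers again and every bone still standing in its cup. Leave the tin, the bowl and the purple pack where they are.

Things in the scene. Friction and masses are not known exactly. Their poses are not given: they have to be found in the camera images.
- stand: Centre of the spinner's black foot (210 mm across, fixed) on the counter top, on the vertical axis; x points straight away from the robot to the customers, y to the robot's left, z up. On it turns a white disc 260 mm across (top 24 mm up) with four blue cups, a 20 mm mast and the price board. A yellow 46 x 30 mm ticket lies on the disc by its rim on the side to which the star faces.
- spinner (a joint): Angle of the spinner in rad, growing anticlockwise seen from above, without end stops; the star faces straight away from the robot at 0 and at every multiple of 2 pi (it may start at any angle). It stays where it is left (bearing friction about 0.12 N m, so about 2.5 N at 50 mm from the axis).
- board_end (a point): Middle of one end edge of the price board, 65 mm from the axis, 240 mm up; with the star facing +x this end is at +y. The board is a stiff upright white panel centred on the axis, 130 mm long, 8 mm thick, 205 to 275 mm above the counter, with the yellow star on one face only. It is above the standing bones (tops at about 187 mm), so it can be pushed round near its ends.
- cup0 (a point): Centre of the mouth of blue cup 0, 105 mm above the counter, 93 mm from the spinner's axis at 45 degrees anticlockwise from the star's facing direction. The cup is round and upright, 52 mm inside, 58 mm outside, 78 mm deep (floor 27 mm above the counter).
- cup1 (a point): Centre of the mouth of blue cup 1, 105 mm above the counter, 93 mm from the spinner's axis at 135 degrees anticlockwise from the star's facing direction. The cup is round and upright, 52 mm inside, 58 mm outside, 78 mm deep (floor 27 mm above the counter).
- cup2 (a point): Centre of the mouth of blue cup 2, 105 mm above the counter, 93 mm from the spinner's axis at 225 degrees anticlockwise from the star's facing direction. The cup is round and upright, 52 mm inside, 58 mm outside, 78 mm deep (floor 27 mm above the counter).
- cup3 (a point): Centre of the mouth of blue cup 3, 105 mm above the counter, 93 mm from the spinner's axis at 315 degrees anticlockwise from the star's facing direction. The cup is round and upright, 52 mm inside, 58 mm outside, 78 mm deep (floor 27 mm above the counter).
- bone0_c (a point): Centre of a tan rigid chew bone, 160 mm long, both ends alike: round shaft 20 mm thick along the bone's x axis, two 26 mm balls side by side at each end (44 mm across along its y axis, 26 mm thick), ball centres 67 mm from the middle. About 80 g. Lies flat on the counter at the start, its centre 13 mm up. Standing in a cup its centre is about level with the cup's mouth and it may lean up to about 22 degrees. May be absent.
- bone1_c (a point): Centre of a tan rigid chew bone, 160 mm long, both ends alike: round shaft 20 mm thick along the bone's x axis, two 26 mm balls side by side at each end (44 mm across along its y axis, 26 mm thick), ball centres 67 mm from the middle. About 80 g. Lies flat on the counter at the start, its centre 13 mm up. Standing in a cup its centre is about level with the cup's mouth and it may lean up to about 22 degrees. May be absent.
- bone2_c (a point): Centre of a tan rigid chew bone, 160 mm long, both ends alike: round shaft 20 mm thick along the bone's x axis, two 26 mm balls side by side at each end (44 mm across along its y axis, 26 mm thick), ball centres 67 mm from the middle. About 80 g. Lies flat on the counter at the start, its centre 13 mm up. Standing in a cup its centre is about level with the cup's mouth and it may lean up to about 22 degrees. May be absent.
- bone3_c (a point): Centre of a tan rigid chew bone, 160 mm long, both ends alike: round shaft 20 mm thick along the bone's x axis, two 26 mm balls side by side at each end (44 mm across along its y axis, 26 mm thick), ball centres 67 mm from the middle. About 80 g. Lies flat on the counter at the start, its centre 13 mm up. Standing in a cup its centre is about level with the cup's mouth and it may lean up to about 22 degrees. May be absent.
- tin_c (a point): Centre of a red food tin, 74 mm across, 75 mm high, loose bystander.
- bowl_c (a point): Centre of a blue ceramic bowl, 140 mm across, 50 mm high, loose bystander.
- pack_c (a point): Centre of an upright purple carton of pet food, 60 x 140 x 100 mm high, loose bystander.
Mind the look-alikes: they are no part of the job. What is shaped like the part that bears bone0_c but green or turquoise is not meant.

How it is judged:
On the way, in this order (a step that is already met when the one before it is completed fails the run):
1. every bone stands in a cup of its own and the star faces the customers (within about 30 degrees) (angle between the x axis of each of bone0_c, bone1_c, bone2_c, bone3_c and the z axis of stand, either way round below 0.52 rad and (distance between bone0_c and cup0 below 0.03 m or distance between bone0_c and cup1 below 0.03 m or distance between bone0_c and cup2 below 0.03 m or distance between bone0_c and cup3 below 0.03 m) and (distance between bone1_c and cup0 below 0.03 m or distance between bone1_c and cup1 below 0.03 m or distance between bone1_c and cup2 below 0.03 m or distance between bone1_c and cup3 below 0.03 m) and (distance between bone2_c and cup0 below 0.03 m or distance between bone2_c and cup1 below 0.03 m or distance between bone2_c and cup2 below 0.03 m or distance between bone2_c and cup3 below 0.03 m) and (distance between bone3_c and cup0 below 0.03 m or distance between bone3_c and cup1 below 0.03 m or distance between bone3_c and cup2 below 0.03 m or distance between bone3_c and cup3 below 0.03 m) and y of board_end in the frame of stand above 0.056 m), for 0.1 s.
2. turned a quarter turn anticlockwise, the bones still in their cups (angle between the x axis of each of bone0_c, bone1_c, bone2_c, bone3_c and the z axis of stand, either way round below 0.52 rad and (distance between bone0_c and cup0 below 0.03 m or distance between bone0_c and cup1 below 0.03 m or distance between bone0_c and cup2 below 0.03 m or distance between bone0_c and cup3 below 0.03 m) and (distance between bone1_c and cup0 below 0.03 m or distance between bone1_c and cup1 below 0.03 m or distance between bone1_c and cup2 below 0.03 m or distance between bone1_c and cup3 below 0.03 m) and (distance between bone2_c and cup0 below 0.03 m or distance between bone2_c and cup1 below 0.03 m or distance between bone2_c and cup2 below 0.03 m or distance between bone2_c and cup3 below 0.03 m) and (distance between bone3_c and cup0 below 0.03 m or distance between bone3_c and cup1 below 0.03 m or distance between bone3_c and cup2 below 0.03 m or distance between bone3_c and cup3 below 0.03 m) and x of board_end in the frame of stand below -0.056 m), for 0.1 s.
3. turned a half turn anticlockwise, the bones still in their cups (angle between the x axis of each of bone0_c, bone1_c, bone2_c, bone3_c and the z axis of stand, either way round below 0.52 rad and (distance between bone0_c and cup0 below 0.03 m or distance between bone0_c and cup1 below 0.03 m or distance between bone0_c and cup2 below 0.03 m or distance between bone0_c and cup3 below 0.03 m) and (distance between bone1_c and cup0 below 0.03 m or distance between bone1_c and cup1 below 0.03 m or distance between bone1_c and cup2 below 0.03 m or distance between bone1_c and cup3 below 0.03 m) and (distance between bone2_c and cup0 below 0.03 m or distance between bone2_c and cup1 below 0.03 m or distance between bone2_c and cup2 below 0.03 m or distance between bone2_c and cup3 below 0.03 m) and (distance between bone3_c and cup0 below 0.03 m or distance between bone3_c and cup1 below 0.03 m or distance between bone3_c and cup2 below 0.03 m or distance between bone3_c and cup3 below 0.03 m) and y of board_end in the frame of stand below -0.056 m), for 0.1 s.
4. turned three quarters of a turn anticlockwise, the bones still in their cups (angle between the x axis of each of bone0_c, bone1_c, bone2_c, bone3_c and the z axis of stand, either way round below 0.52 rad and (distance between bone0_c and cup0 below 0.03 m or distance between bone0_c and cup1 below 0.03 m or distance between bone0_c and cup2 below 0.03 m or distance between bone0_c and cup3 below 0.03 m) and (distance between bone1_c and cup0 below 0.03 m or distance between bone1_c and cup1 below 0.03 m or distance between bone1_c and cup2 below 0.03 m or distance between bone1_c and cup3 below 0.03 m) and (distance between bone2_c and cup0 below 0.03 m or distance between bone2_c and cup1 below 0.03 m or distance between bone2_c and cup2 below 0.03 m or distance between bone2_c and cup3 below 0.03 m) and (distance between bone3_c and cup0 below 0.03 m or distance between bone3_c and cup1 below 0.03 m or distance between bone3_c and cup2 below 0.03 m or distance between bone3_c and cup3 below 0.03 m) and x of board_end in the frame of stand above 0.056 m), for 0.1 s.
At the end, for the whole second after the job is handed in: Every bone stands in a cup of its own (centre within 30 mm of the middle of a cup's mouth, within 0.52 rad of upright), at rest, and after the full turn the spinner rests with the star facing straight away from the robot within about 18 degrees (angle between the x axis of each of bone0_c, bone1_c, bone2_c, bone3_c and the z axis of stand, either way round below 0.52 rad and (distance between bone0_c and cup0 below 0.03 m or distance between bone0_c and cup1 below 0.03 m or distance between bone0_c and cup2 below 0.03 m or distance between bone0_c and cup3 below 0.03 m) and (distance between bone1_c and cup0 below 0.03 m or distance between bone1_c and cup1 below 0.03 m or distance between bone1_c and cup2 below 0.03 m or distance between bone1_c and cup3 below 0.03 m) and (distance between bone2_c and cup0 below 0.03 m or distance between bone2_c and cup1 below 0.03 m or distance between bone2_c and cup2 below 0.03 m or distance between bone2_c and cup3 below 0.03 m) and (distance between bone3_c and cup0 below 0.03 m or distance between bone3_c and cup1 below 0.03 m or distance between bone3_c and cup2 below 0.03 m or distance between bone3_c and cup3 below 0.03 m) and y of board_end in the frame of stand above 0 m and x of board_end in the frame of stand between -0.0205 and 0.0205 m and velocity of joint spinner between -0.05 and 0.05 rad/s and linear speed of each of bone0, bone1, bone2, bone3 below 0.03 m/s); the robot touches nothing.
It fails at once if the tin is pushed more than 30 mm (distance of tin_c from where it was at the start of the episode above 0.03 m).
It fails at once if the bowl is pushed more than 30 mm (distance of bowl_c from where it was at the start of the episode above 0.03 m).
It fails at once if the pack is pushed more than 30 mm (distance of pack_c from where it was at the start of the episode above 0.03 m).
Of bone0, bone1, bone2, bone3 only 2 to 4 are there at a start; the rules pass over those that are not, and their reading is None.
At some moment in a run one of bone0, bone1, bone2, bone3 may be knocked a few centimetres aside while the robot is not near it.
Once in a run the grip may slacken for a moment while it holds something.
It also fails if it takes over 210 s, if anything falls off the work surface, if the arm or the gripper's body presses on something with over 40 N, if the wrist force passes 120 N, or if a joint passes its speed limit or range.

## Working session

There is one attempt and no reset: what is moved stays moved. The work goes in short steps, Python scripts to look and compute and a tool call to move; the robot and the scene stay as the last step left them, time stands still between calls to the robot, and variables do not carry over. Pictures are saved under pics/ and viewed, and the job is handed in when it is done.

Besides the shell and the picture viewer there is one more tool, called after "Call:" as name(argument=value, ...), one argument or row to a line, values as JSON. apply_moves: Moves the arm, as the interface text tells. Shifts and turns lie within -1 to 1; 1 stands for 12 cm of shift or 120 degrees of turn. Its arguments: {"type":"object","properties":{"dp":{"type":"array"},"twist":{"type":"array"},"jaw":{"type":"array"},"grip_force":{"type":"number"}},"required":["dp","twist","jaw"]}

```bash
ls; mkdir -p pics; cat > h.py <<'E'
import numpy as np, cv2
from bench import r
from scipy.spatial.transform import Rotation as Ro
def snap(n,f=None):
    d=r.grab_frame(n)
    if f: cv2.imwrite('pics/'+f,d['color'][:,:,::-1])
    return d
def cloud(d):
    z=d['z_map']; h,w=z.shape
    u,v=np.meshgrid(np.arange(w),np.arange(h))
    p=np.stack([u,v],-1).reshape(-1,1,2).astype(np.float64)
    q=cv2.undistortPoints(p,np.array(d['intrinsics'],float),np.array(d['dist_coeffs'],float)).reshape(h,w,2)
    c=np.dstack([q[...,0]*z,q[...,1]*z,z])
    R=np.array(d['R']);t=np.array(d['t'])
    return (c-t)@R
E
python3 - <<'E'
from h import *
for n in ('side','top'):
    d=snap(n,n+'0.png'); P=cloud(d); print(n,d['t'],(-np.array(d['R']).T@d['t']).round(3),d['R'],d['intrinsics'],d['dist_coeffs'])
    np.savez(n+'0.npz',P=P,c=d['color'],z=d['z_map'])
print(r.get_obs(),r.hold_point_z)
E
```

```text
pics
side [0.38956194 0.30448471 0.70590841] [-0.055  0.597  0.619] [[-0.71353393 -0.70042475 -0.01656808]
 [-0.33461693  0.36146535 -0.87027255]
 [ 0.61554922 -0.61542503 -0.49229177]] [[394.95971237   0.         280.80444308]
 [  0.         394.95971237 209.74676188]
 [  0.           0.           1.        ]] [-0.06409275  0.          0.          0.          0.        ]
top [0.0374429  0.53768517 1.34512205] [0.337 0.035 1.409] [[-0.02972236 -0.99954355  0.00540973]
 [-0.98894082  0.02861948 -0.14552314]
 [ 0.14530189 -0.00967519 -0.98934006]] [[483.74588306   0.         282.41211454]
 [  0.         483.74588306 206.78250749]
 [  0.           0.           1.        ]] [-0.04921871  0.          0.          0.          0.        ]
{'clock': 0.1, 'joints': array([ 1.01092368,  0.47770017,  0.02233805,  1.556286  , -0.01151052,
        1.1092628 , -0.08313016]), 'qvel': array([-1.33446135e-03, -1.19107890e-03,  8.34642290e-04, -1.94932660e-03,
        5.30499146e-05, -1.71564656e-04,  4.93631679e-04]), 'tau': array([ 4.57288435e-03, -5.97757065e+01,  1.61362141e+00, -2.81950897e+01,
        1.28423574e-02,  5.04759126e-03, -3.10243308e-05]), 'tcp_pos': array([ 0.2945962 , -0.60707323,  0.40386232]), 'orientation': array([-2.66191979e+00,  1.66709833e+00,  2.11150064e-03]), 'contact_force': array([0.02881099, 0.04451583, 0.17001043]), 'moment': array([-0.03503102, -0.008444  ,  0.01246649]), 'grip_width': 0.08526977087879174} 0.1547
```

View pics/side0.png

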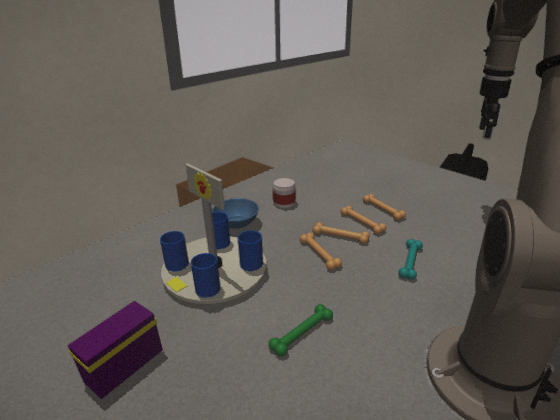

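View pics/top0.png

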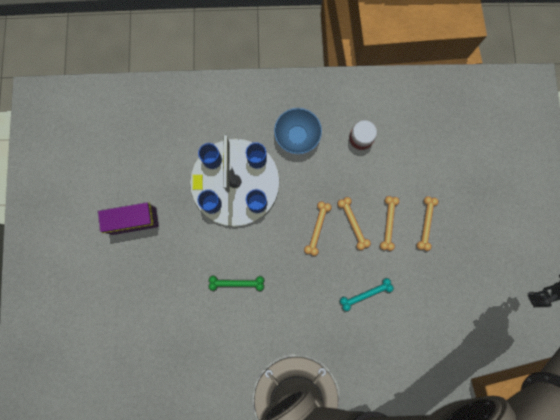

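Four tan bones are at top-view pixels (318,229), (353,224), (390,223) and (428,223). The look-alikes are green at (237,283) and turquoise at (367,295), and I'll leave both alone. The ticket at (198,183) puts the star facing +y, so the spinner is near +90°. Next I'll measure positions and check the choice in a crop.

```bash
cat >> h.py <<'E'
def bones(d,P=None):
    """tan bones on the counter"""
    P=cloud(d) if P is None else P
    hsv=cv2.cvtColor(d['color'],cv2.COLOR_RGB2HSV)
    m=((hsv[...,0]>8)&(hsv[...,0]<24)&(hsv[...,1]>90)&(hsv[...,2]>90)&(P[...,2]<0.3)&(P[...,0]<0.85)&(d['z_map']>0)).astype(np.uint8)
    n,l,s,c=cv2.connectedComponentsWithStats(m)
    out=[]
    for i in range(1,n):
        if s[i,4]<60: continue
        pts=P[l==i]; q=pts[:,:2].astype(np.float32)
        (cx,cy),(w,h),a=cv2.minAreaRect(q)
        mm=q.mean(0); ev,V=np.linalg.eigh(np.cov((q-mm).T)); ax=V[:,1]
        pr=(q-mm)@ax
        mid=mm+ax*(pr.max()+pr.min())/2
        out.append(dict(px=c[i].round(),n=s[i,4],mid=mid.round(4),rect=(round(cx,4),round(cy,4)),L=round(float(np.ptp(pr)),3),ang=round(float(np.degrees(np.arctan2(ax[1],ax[0]))),1),zmed=round(float(np.median(pts[:,2])),3),zmax=round(float(pts[:,2].max()),3)))
    return out
E
python3 - <<'E'
from h import *
for n in ('top','side'):
    a=np.load(n+'0.npz'); d=dict(color=a['c'],z_map=a['z'])
    P=a['P']
    for b in bones(d,P): print(n,b)
    hsv=cv2.cvtColor(a['c'],cv2.COLOR_RGB2HSV)
    # disc: z ~0.024
    H=hsv[...,0];S=hsv[...,1];V=hsv[...,2]
    w=(S<50)&(V>110)&(abs(P[...,2]-0.024)<0.012)&(P[...,1]>0)&(P[...,0]>.35)&(P[...,0]<.9)
    q=P[w][:,:2]
    if n=='top':
        c,rad=cv2.minEnclosingCircle(q.astype(np.float32)); print('disc',c,rad,np.median(P[w][:,2]))
    y=(H>24)&(H<36)&(S>120)&(V>120)&(P[...,2]<.06)&(P[...,2]>0)
    print('ticket',P[y].mean(0) if y.any() else 0, y.sum())
    bl=(H>105)&(H<125)&(S>120)&(abs(P[...,2]-.105)<.008)
    k,l,s,c=cv2.connectedComponentsWithStats(bl.astype(np.uint8))
    for i in range(1,k):
        if s[i,4]>15:
            pp=P[l==i]; print('cuprim',c[i].round(),s[i,4],cv2.minEnclosingCircle(pp[:,:2].astype(np.float32)),pp[:,2].mean())
    print('board', [ (P[(P[...,2]>.2)&(P[...,2]<.29)&(P[...,1]>0)&(P[...,0]>.4)][:,k].min().round(3),P[(P[...,2]>.2)&(P[...,2]<.29)&(P[...,1]>0)&(P[...,0]>.4)][:,k].max().round(3)) for k in (0,1,2)])
    red=((H<6)|(H>172))&(S>120)&(P[...,2]<.09); print('tin', np.median(P[red],0))
    pu=(H>135)&(H<160)&(S>80)&(P[...,2]<.12)&(P[...,2]>0.09); print('pack', P[pu].min(0),P[pu].max(0))
    bw=(H>98)&(H<118)&(S>60)&(abs(P[...,2]-.05)<.008)&(P[...,1]<.05); print('bowl',P[bw].min(0) if bw.any() else 0,P[bw].max(0) if bw.any() else 0)
a=np.load('top0.npz'); cv2.imwrite('pics/crop0.png',cv2.resize(a['c'][180:320,180:460,::-1],None,fx=2.8,fy=2.8,interpolation=cv2.INTER_CUBIC))
E
```

```text
top {'px': array([354., 223.]), 'n': np.int32(391), 'mid': array([ 0.4877, -0.1819]), 'rect': (0.488, -0.1826), 'L': 0.156, 'ang': -158.4, 'zmed': 0.023, 'zmax': 0.033}
top {'px': array([389., 223.]), 'n': np.int32(399), 'mid': array([ 0.4855, -0.2857]), 'rect': (0.4853, -0.287), 'L': 0.156, 'ang': 170.4, 'zmed': 0.023, 'zmax': 0.034}
top {'px': array([427., 224.]), 'n': np.int32(392), 'mid': array([ 0.4809, -0.3958]), 'rect': (0.4807, -0.3967), 'L': 0.155, 'ang': 167.1, 'zmed': 0.023, 'zmax': 0.035}
top {'px': array([317., 228.]), 'n': np.int32(387), 'mid': array([ 0.477 , -0.0775]), 'rect': (0.477, -0.0777), 'L': 0.157, 'ang': 161.4, 'zmed': 0.023, 'zmax': 0.032}
top {'px': array([505., 387.]), 'n': np.int32(564), 'mid': array([ 0.0137, -0.5739]), 'rect': (0.0141, -0.5797), 'L': 0.157, 'ang': 84.0, 'zmed': 0.006, 'zmax': 0.106}
disc (0.7126647233963013, 0.39411696791648865) 0.4136766791343689 0.025585915545374913
ticket [0.62164607 0.26796628 0.02731067] 125
cuprim [257. 159.] 41 ((0.6793239116668701, 0.09082803875207901), 0.02686213329434395) 0.10547053057441808
cuprim [211. 159.]
[... 1399 characters left out ...]
30167078971863), 0.0313846692442894) 0.10211403140926646
cuprim [172. 239.] 157 ((0.6868106126785278, 0.22657354176044464), 0.030934814363718033) 0.10207310000439346
cuprim [249. 238.] 160 ((0.5526330471038818, 0.09726579487323761), 0.030308354645967484) 0.10223261665053815
cuprim [204. 262.] 189 ((0.5533208250999451, 0.22746139764785767), 0.029907023534178734) 0.10207280989623739
board [(np.float64(0.554), np.float64(1.665)), (np.float64(0.0), np.float64(0.353)), (np.float64(0.2), np.float64(0.29))]
tin [ 0.71936148 -0.19094774  0.03095862]
pack [0.47456086 0.38796823 0.09005561] [0.55395971 0.53238072 0.10325796]
bowl [ 0.0537893  -0.09385373  0.0420053 ] [0.82865384 0.04848673 0.05677036]
```

View pics/crop0.png

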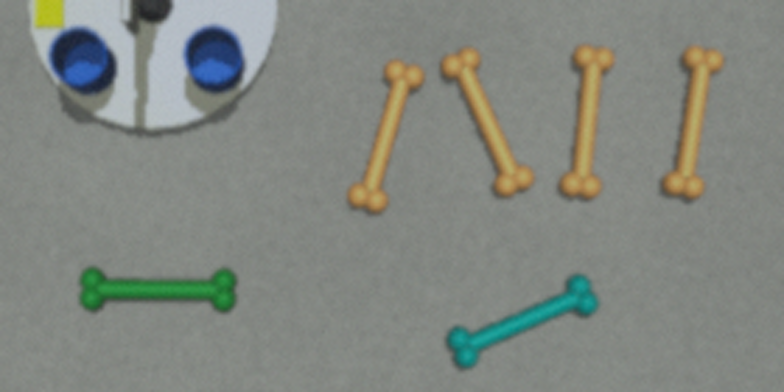

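```bash
cat >> h.py <<'E'
import json,os
def pose():
    o=r.get_obs()
    with open('log.jsonl','a') as f: f.write(json.dumps([list(map(float,o['joints'])),list(map(float,o['tcp_pos'])),list(map(float,o['orientation']))])+'\n')
    return np.array(o['tcp_pos']),Ro.from_rotvec(o['orientation']),o
def unit(v): v=np.array(v,float); return v/np.linalg.norm(v)
def tool(zax,xax):
    z=unit(zax); x=np.array(xax,float); x=unit(x-z*(x@z)); return Ro.from_matrix(np.stack([x,np.cross(z,x),z],1))
def rows(p0,R0,p1,R1,n,dec=3):
    w=(R0.inv()*R1).as_rotvec()/n
    dp=[];R=R0
    for i in range(n):
        d=R.inv().apply((p1-p0)/n)/.12; dp.append([round(float(x),dec) for x in d]); R=R*Ro.from_rotvec(w)
    tw=[round(float(x),dec) for x in w/np.radians(120)]
    return dp,tw
def show(p1,R1,n=None,vmax=.04,amax=8.,cur=None):
    p0,R0,o=pose() if cur is None else (*cur,None)
    L=np.linalg.norm(p1-p0); A=np.degrees((R0.inv()*R1).magnitude())
    if n is None: n=max(1,int(np.ceil(max(L/vmax,A/amax))))
    dp,tw=rows(p0,R0,p1,R1,n)
    print('n',n,'L',round(L,4),'A',round(A,1)); print('tw',tw); print('dp',json.dumps(dp))
def stat():
    p,R,o=pose(); print('t',round(o['clock'],2),'p',p.round(4),'z',R.as_matrix()[:,2].round(3),'x',R.as_matrix()[:,0].round(3),'q',np.round(o['joints'],2),'F',np.round(o['contact_force'],1),'w',round(o['grip_width'],4))
# bone grasp
TILT=np.radians(20)
def grasp(mid,ang,off=.030,delta=.0108,sgn=1,h=0):
    u=np.array([np.cos(np.radians(ang)),np.sin(np.radians(ang)),0])
    z=-np.array([0,0,1])*np.cos(TILT)-u*np.sin(TILT)
    j=np.cross(u,[0,0,1.])   # -y for u=x
    R=tool(z,sgn*j)
    c=np.array([mid[0],mid[1],.013])+off*u
    return c-(r.hold_point_z+delta)*z+np.array([0,0,h]),R
def place(c,up,az,sgn=1,delta=.0108):
    """c: contact point world, tool pointing direction azimuth az(deg)"""
    d=np.array([np.cos(np.radians(az)),np.sin(np.radians(az)),0])
    z=d*np.cos(TILT)-np.array([0,0,1])*np.sin(TILT)
    j=np.cross([0,0,1.],-d)
    R=tool(z,sgn*j)
    return np.array(c)-(r.hold_point_z+delta)*z,R
E
python3 - <<'E'
from h import *
stat()
for s in (1,-1):
    p,R=grasp((.477,-.0745),-18.5,sgn=s,h=.12); print(p.round(3),R.as_matrix().round(2).tolist()); show(p,R)
    pp,RR=place((.553,.096,.2),None,90,sgn=s); print(pp.round(3)); show(pp,RR,cur=(p,R))
E
```

```text
t 0.1 p [ 0.2946 -0.6071  0.4039] z [-0.001  0.001 -1.   ] x [ 0.437 -0.9   -0.002] q [ 1.01  0.48  0.02  1.56 -0.01  1.11 -0.08] F [0.  0.  0.2] w 0.0853
[ 0.559 -0.102  0.289] [[-0.32, -0.89, -0.32], [-0.95, 0.3, 0.11], [-0.0, 0.34, -0.94]]
n 15 L 0.5817 A 48.5
tw [-0.011, -0.004, 0.024]
dp [[-0.188, -0.255, 0.064], [-0.2, -0.246, 0.061], [-0.212, -0.237, 0.057], [-0.224, -0.227, 0.054], [-0.235, -0.216, 0.051], [-0.245, -0.205, 0.049], [-0.255, -0.194, 0.046], [-0.264, -0.181, 0.045], [-0.272, -0.169, 0.043], [-0.28, -0.155, 0.042], [-0.287, -0.142, 0.041], [-0.294, -0.128, 0.041], [-0.3, -0.114, 0.041], [-0.305, -0.099, 0.041], [-0.309, -0.084, 0.042]]
[ 0.553 -0.06   0.257]
n 17 L 0.0535 A 131.2
tw [0.029, -0.024, -0.052]
dp [[-0.019, 0.004, 0.018], [-0.018, 0.003, 0.019], [-0.017, 0.002, 0.019], [-0.017, 0.001, 0.02], [-0.016, 0.001, 0.021], [-0.015, 0.0, 0.022], [-0.014, 0.0, 0.022], [-0.012, 0.0, 0.023], [-0.011, 0.0, 0.024], [-0.01, 0.001, 0.024], [-0.009, 0.001, 0.025], [-0.008, 0.002, 0.025], [-0.007, 0.002, 0.025], [-0.006, 0.003, 0.025], [-0.005, 0.004, 0.025], [-0.004, 
[... 382 characters left out ...]
-0.233, 0.076], [0.143, -0.216, 0.076], [0.171, -0.195, 0.074], [0.196, -0.17, 0.071], [0.218, -0.142, 0.068], [0.236, -0.112, 0.064], [0.25, -0.08, 0.059], [0.26, -0.046, 0.054], [0.265, -0.012, 0.048], [0.265, 0.023, 0.042]]
[ 0.553 -0.06   0.257]
n 17 L 0.0535 A 131.2
tw [-0.029, 0.024, -0.052]
dp [[0.019, -0.004, 0.018], [0.018, -0.003, 0.019], [0.017, -0.002, 0.019], [0.017, -0.001, 0.02], [0.016, -0.001, 0.021], [0.015, -0.0, 0.022], [0.014, -0.0, 0.022], [0.012, -0.0, 0.023], [0.011, -0.0, 0.024], [0.01, -0.001, 0.024], [0.009, -0.001, 0.025], [0.008, -0.002, 0.025], [0.007, -0.002, 0.025], [0.006, -0.003, 0.025], [0.005, -0.004, 0.025], [0.004, -0.005, 0.025], [0.004, -0.006, 0.025]]
```

Call:
apply_moves(
  dp=[
    [-0.188,-0.255,0.064],
    [-0.2,-0.246,0.061],
    [-0.212,-0.237,0.057],
    [-0.224,-0.227,0.054],
    [-0.235,-0.216,0.051],
    [-0.245,-0.205,0.049],
    [-0.255,-0.194,0.046],
    [-0.264,-0.181,0.045],
    [-0.272,-0.169,0.043],
    [-0.28,-0.155,0.042],
    [-0.287,-0.142,0.041],
    [-0.294,-0.128,0.041],
    [-0.3,-0.114,0.041],
    [-0.305,-0.099,0.041],
    [-0.309,-0.084,0.042],
  ],
  twist=[
    [-0.011,-0.004,0.024],
    [-0.011,-0.004,0.024],
    [-0.011,-0.004,0.024],
    [-0.011,-0.004,0.024],
    [-0.011,-0.004,0.024],
    [-0.011,-0.004,0.024],
    [-0.011,-0.004,0.024],
    [-0.011,-0.004,0.024],
    [-0.011,-0.004,0.024],
    [-0.011,-0.004,0.024],
    [-0.011,-0.004,0.024],
    [-0.011,-0.004,0.024],
    [-0.011,-0.004,0.024],
    [-0.011,-0.004,0.024],
    [-0.011,-0.004,0.024],
  ],
  jaw=[80,80,80,80,80,80,80,80,80,80,80,80,80,80,80],
)

```text
clock: 1.6
tcp_pos: [0.5667, -0.0922, 0.2719]
orientation: [1.64, -2.36, -0.433]
contact_force: [-0.2, -0.4, -0.0]
grip_width: 0.0583
```

```bash
python3 - <<'E'
from h import *
stat()
p,R=grasp((.477,-.0745),-18.5,sgn=1,h=.12); print(p); show(p,R)
d=snap('top','top1.png'); print(*bones(d),sep='\n')
E
```

```text
t 1.6 p [ 0.5667 -0.0922  0.2719] z [-0.355  0.107 -0.929] x [-0.345 -0.938  0.024] q [ 0.08  0.56 -0.01  1.78 -0.08  1.17 -1.81] F [-0.2 -0.4 -0. ] w 0.0583
[ 0.55912894 -0.10197996  0.28851913]
n 1 L 0.0207 A 2.8
tw [0.015, -0.006, -0.017]
dp [[0.101, 0.08, -0.115]]
{'px': array([391., 209.]), 'n': np.int32(221), 'mid': array([ 0.5135, -0.2909]), 'rect': (0.5155, -0.2865), 'L': 0.099, 'ang': 171.9, 'zmed': 0.023, 'zmax': 0.033}
{'px': array([427., 224.]), 'n': np.int32(393), 'mid': array([ 0.4812, -0.396 ]), 'rect': (0.4812, -0.3964), 'L': 0.156, 'ang': 167.0, 'zmed': 0.023, 'zmax': 0.033}
{'px': array([317., 230.]), 'n': np.int32(406), 'mid': array([ 0.4737, -0.0761]), 'rect': (0.4735, -0.0766), 'L': 0.15, 'ang': 162.0, 'zmed': 0.023, 'zmax': 0.033}
{'px': array([526., 396.]), 'n': np.int32(3194), 'mid': array([-0.0182, -0.629 ]), 'rect': (-0.0007, -0.6279), 'L': 0.261, 'ang': 90.5, 'zmed': 0.005, 'zmax': 0.109}
```

```bash
cat > kin.py <<'E'
from h import *
from scipy.optimize import least_squares
import itertools
def fk(q,s,x):
    d1,d3,d5,d7,o1,o7,a1,a2,a3,b1,b2,b3=x
    rz=lambda a:Ro.from_euler('z',a); ry=lambda a:Ro.from_euler('y',a)
    p=np.zeros(3);R=rz(s[0]*q[0]+o1)
    p=p+R.apply([a1,b1,d1]); R=R*ry(q[1])*rz(s[1]*q[2])
    p=p+R.apply([a2,b2,d3]); R=R*ry(q[3])*rz(s[2]*q[4])
    p=p+R.apply([a3,b3,d5]); R=R*ry(q[5])*rz(s[3]*q[6]+o7)
    p=p+R.apply([0,0,d7]); return p,R
if __name__=='__main__':
    D=[json.loads(l) for l in open('log.jsonl')]
    D=[d for i,d in enumerate(D) if i==0 or np.abs(np.array(d[0])-D[i-1][0]).max()>.01]
    print(len(D))
    best=None
    for s in itertools.product((1,-1),repeat=4):
        for o7 in (0,np.pi):
            x0=np.array([.36,.45,.45,.1,0,o7]+[0]*6)
            def f(x):
                out=[]
                for q,p,o in D:
                    pp,RR=fk(q,s,x); out+=list((pp-p)*5); out+=list((Ro.from_rotvec(o).inv()*RR).as_rotvec())
                return np.array(out+list((x[:4]-x0[:4])*.003)+list(x[6:]*.01))
            g=least_squares(f,x0)
            if best is None or g.cost<best[0]: best=(g.cost,s,g.x,np.abs(f(g.x)[:6*len(D)]).max()); 
            if g.cost<1e-2: print(s,round(o7,2),g.cost,g.x.round(3))
    print(best)
    json.dump([list(best[1]),list(best[2])],open('kin.json','w'))
E
python3 kin.py
```

```text
2
(-1, 1, 1, -1) 0 9.483950415282507e-05 [ 0.646 -0.071  0.489  0.128 -0.414 -3.497  0.27  -0.101 -0.135  0.11
  0.029  0.054]
(-1, 1, 1, -1) 3.14 9.48395041528211e-05 [ 0.646 -0.071  0.489  0.128 -0.414  2.786  0.27  -0.101 -0.135  0.11
  0.029  0.054]
(-1, 1, -1, -1) 3.14 0.0012016913899717881 [-0.703  1.811  0.534  0.314 -0.028  3.122 -0.179 -0.433  0.164 -0.052
  0.068 -0.081]
(-1, -1, 1, -1) 0 0.001841374899898558 [-0.286  1.26   0.51   0.231 -0.386 -3.477 -0.11  -0.263  0.099  0.083
  0.011  0.102]
(-1, -1, 1, -1) 3.14 0.0018413748998985346 [-0.286  1.26   0.51   0.231 -0.386  2.806 -0.11  -0.263  0.099  0.083
  0.011  0.102]
(-1, -1, -1, -1) 0 1.193457954026569e-07 [ 0.314  0.512  0.47   0.139 -0.     3.142  0.005  0.017  0.008 -0.02
 -0.023 -0.019]
(-1, -1, -1, -1) 3.14 1.1934579540267794e-07 [ 0.314  0.512  0.47   0.139 -0.     3.142  0.005  0.017  0.008 -0.02
 -0.023 -0.019]
(np.float64(1.193457954026569e-07), (-1, -1, -1, -1), array([ 3.13555870e-01,  5.11559514e-01,  4.70351161e-01,  1.38702429e-01,
       -4.30500632e-05,  3.14155114e+00,  4.71206142e-03,  1.70885219e-02,
        8.45402665e-03, -2.03087553e-02, -2.29273651e-02, -1.87475060e-02]), np.float64(1.593402974456744e-05))
```

```bash
cat >> kin.py <<'E'
LO=np.array([-2.96,-.34,-1.41,.24,-1.37,.17,-2.96]);HI=np.array([2.96,2.1,1.46,2.44,4.51,1.92,2.96])
def ik(p,R,q0,S,X,m=.05):
    def f(q):
        pp,RR=fk(q,S,X); return np.r_[(pp-p)*10,(R.inv()*RR).as_rotvec()*2,(q-q0)*.002]
    g=least_squares(f,np.clip(q0,LO+m,HI-m),bounds=(LO+m-1e-6,HI-m+1e-6)); e=f(g.x)
    return g.x,np.linalg.norm(e[:3])/10,np.degrees(np.linalg.norm(e[3:6])/2)
def path(p0,R0,p1,R1,q0,S,X,n=12):
    w=(R0.inv()*R1).as_rotvec(); q=q0;mx=0
    for i in range(1,n+1):
        q,e,a=ik(p0+(p1-p0)*i/n,R0*Ro.from_rotvec(w*i/n),q,S,X); mx=max(mx,e*1000+a)
    return q,mx
E
cat > t.py <<'E'
from kin import *
S,X=json.load(open('kin.json'))
o=r.get_obs(); q0=np.array(o['joints']); p0=np.array(o['tcp_pos']);R0=Ro.from_rotvec(o['orientation'])
for s in (1,-1):
    p1,R1=grasp((.477,-.0745),-18.5,sgn=s); q1,m1=path(p0,R0,p1,R1,q0,S,X)
    pl,Rl=grasp((.477,-.0745),-18.5,sgn=s,h=.2); q2,m2=path(p1,R1,pl,Rl,q1,S,X)
    print(s,'grasp',q1.round(2),round(m1,1),q2.round(2),round(m2,1))
    for c in ((.553,.096),(.685,.096),(.619,.068),(.553,.227)):
        for az in (60,75,90,105,120,135,150,180,-90,-60,-120):
            pp,RR=place((*c,.24),None,az,sgn=s)
            q3,m3=path(pl,Rl,pp,RR,q2,S,X)
            if m3<8: print(c,az,q3.round(2),round(m3,1))
E
python3 t.py
```

```text
1 grasp [ 0.11  0.71 -0.03  1.82 -0.08  0.95 -1.75] 0.0 [ 0.1   0.42 -0.02  1.75 -0.08  1.31 -1.77] 0.0
(0.553, 0.096) 60 [ 1.1   0.68 -1.    2.19 -1.31  0.64  0.93] 0.0
(0.553, 0.096) 75 [ 0.97  0.7  -0.87  2.02 -0.99  0.89  0.73] 0.0
(0.553, 0.096) 90 [ 0.86  0.76 -0.81  1.85 -0.77  1.11  0.64] 0.0
(0.553, 0.096) 105 [ 0.76  0.83 -0.79  1.67 -0.6   1.34  0.59] 0.0
(0.553, 0.096) 120 [ 0.65  0.91 -0.79  1.51 -0.46  1.55  0.57] 0.0
(0.553, 0.096) 135 [ 0.54  0.98 -0.81  1.36 -0.33  1.76  0.59] 0.0
(0.685, 0.096) 60 [ 1.05  0.97 -1.19  1.89 -0.74  0.43  0.4 ] 0.0
(0.685, 0.096) 75 [ 0.88  0.9  -0.96  1.71 -0.74  0.84  0.45] 0.0
(0.685, 0.096) 90 [ 0.74  0.94 -0.85  1.51 -0.62  1.15  0.42] 0.0
(0.685, 0.096) 105 [ 0.63  1.01 -0.81  1.3  -0.5   1.44  0.41] 0.0
(0.685, 0.096) 120 [ 0.5   1.1  -0.79  1.08 -0.4   1.72  0.43] 0.0
(0.685, 0.096) -60 [-1.44  1.39  1.41  1.78 -0.25  0.72 -2.91] 7.9
(0.619, 0.068) 60 [ 1.13  0.84 -1.11  2.02 -0.99  0.55  0.65] 0.0
(0.619, 0.068) 75 [ 0.95  0.8  -0.9   1.84 -0.84  0.9   0.58] 0.0
(0.619, 0.068) 90 [ 0.83  0.85 -0.82  1.66 -0.68  1.17  0.53] 0.0
(0.619, 0.068) 105 [ 0.72  0.93 -0.79  1.47 -0.54  1.42  0.51] 0.0
(0.619, 0.068) 120 [ 0.61  1.01 -0.78  1.29 -0.41  1.66  0.51] 0.0
(0.619, 0.068) 135 [ 0.62  1.22 -1.13  1.12 -0.07  1.87  0.36] 0.8
(0.553, 0.227) 75 [ 0.9   0.83 -1.13  2.08 -1.04  0.53  0.71] 0.0
(0.553, 0.227) 90 [ 0.75  0.8  -0.96  1.91 -0.83  0.86  0.59] 0.0
(0.553, 0.227) 105 [ 0.63  0.85 -0.89  1.73 -0.65  1.12  0.53] 0.0
(0.553, 0.227) 120 [ 0.52  0.92 -0.86  1.55 -0.51  1.37  0.5 ] 0.0
(0.553, 0.227) 135 [ 0.4   1.   -0.86  1.38 -0.38  1.61  0.5 ] 0.0
(0.553, 0.227) 150 [ 0.29  1.07 -0.87  1.22 -0.26  1.84  0.52] 0.0
-1 grasp [-0.65  1.47  1.41  1.96 -1.32  1.66 -2.91] 126.0 [-0.64  1.03  1.41  1.95 -1.15  1.5  -2.91] 153.6
```

```bash
python3 - <<'E'
from h import *
p,R=grasp((.477,-.0745),-18.5,sgn=1,h=.03); show(p,R,n=6)
p2,R2=grasp((.477,-.0745),-18.5,sgn=1,h=.001); show(p2,R2,n=4,cur=(p,R))
E
```

```text
n 6 L 0.0747 A 2.5
tw [0.003, -0.001, -0.002]
dp [[0.026, -0.033, 0.095], [0.026, -0.032, 0.095], [0.026, -0.031, 0.095], [0.026, -0.031, 0.095], [0.027, -0.03, 0.096], [0.027, -0.03, 0.096]]
n 4 L 0.029 A 0.0
tw [0.0, 0.0, 0.0]
dp [[0.0, -0.021, 0.057], [0.0, -0.021, 0.057], [0.0, -0.021, 0.057], [0.0, -0.021, 0.057]]
```

Call:
apply_moves(
  dp=[
    [0.026,-0.033,0.095],
    [0.026,-0.032,0.095],
    [0.026,-0.031,0.095],
    [0.026,-0.031,0.095],
    [0.027,-0.03,0.096],
    [0.027,-0.03,0.096],
    [0,0,0],
  ],
  twist=[
    [0.003,-0.001,-0.002],
    [0.003,-0.001,-0.002],
    [0.003,-0.001,-0.002],
    [0.003,-0.001,-0.002],
    [0.003,-0.001,-0.002],
    [0.003,-0.001,-0.002],
    [0,0,0],
  ],
  jaw=[80,80,80,80,80,80,80],
)

```text
clock: 2.35
tcp_pos: [0.5555, -0.1052, 0.1905]
orientation: [1.701, -2.363, -0.413]
contact_force: [-0.1, 0.1, 0.1]
grip_width: 0.0583
```

```bash
python3 - <<'E'
from h import *
stat()
p2,R2=grasp((.477,-.0745),-18.5,sgn=1,h=.001); print(p2); show(p2,R2,n=4)
d=snap('side','side2.png')
E
```

```text
t 2.35 p [ 0.5555 -0.1052  0.1905] z [-0.321  0.108 -0.941] x [-0.318 -0.948 -0.001] q [ 0.12  0.66 -0.02  1.84 -0.08  0.98 -1.75] F [-0.1  0.1  0.1] w 0.0583
[ 0.55912894 -0.10197996  0.16951913]
n 4 L 0.0215 A 0.2
tw [-0.0, 0.0, -0.0]
dp [[-0.009, -0.02, 0.039], [-0.009, -0.02, 0.039], [-0.009, -0.02, 0.039], [-0.009, -0.02, 0.039]]
```

View pics/side2.png

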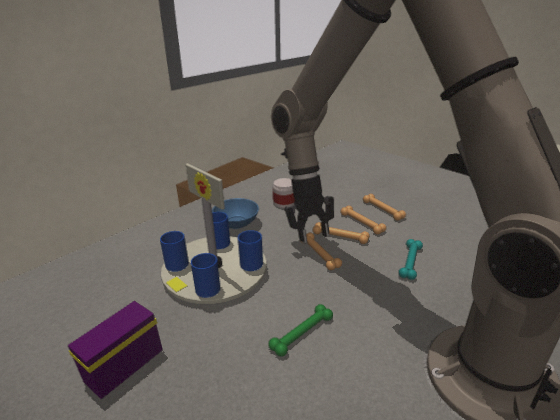

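The side view shows the fingers straddling the first bone's far half near (315,235). Nothing is touching, so I'll descend and close.

Call:
apply_moves(
  dp=[
    [-0.009,-0.02,0.039],
    [-0.009,-0.02,0.039],
    [-0.009,-0.02,0.039],
    [-0.009,-0.02,0.033],
    [0,0,0],
    [0,0,0],
    [0,0,0],
    [0,0,0],
    [0,0,0],
    [0,0,0],
    [0,0,0],
  ],
  twist=[
    [0,0,0],
    [0,0,0],
    [0,0,0],
    [0,0,0],
    [0,0,0],
    [0,0,0],
    [0,0,0],
    [0,0,0],
    [0,0,0],
    [0,0,0],
    [0,0,0],
  ],
  jaw=[80,80,80,80,80,255,255,255,255,255,255],
  grip_force=60,
)

```text
clock: 3.5
tcp_pos: [0.5614, -0.1019, 0.1714]
orientation: [1.703, -2.366, -0.41]
contact_force: [-0.1, 0.3, -0.8]
grip_width: 0.0179
```

```bash
python3 - <<'E'
from h import *
stat()
p,R,o=pose(); up=p+np.array([0,0,.10]); show(up,R,n=5)
# lift then reorient: intermediate pose
p2,R2=place((.553,.0,.27),None,95); print(p2); show(p2,R2,cur=(up,R))
E
```

```text
t 3.5 p [ 0.5614 -0.1019  0.1714] z [-0.317  0.108 -0.942] x [-0.318 -0.948 -0.002] q [ 0.11  0.7  -0.03  1.83 -0.08  0.95 -1.75] F [-0.1  0.3 -0.8] w 0.0179
n 5 L 0.1 A 0.0
tw [0.0, 0.0, 0.0]
dp [[-0.0, 0.056, -0.157], [-0.0, 0.056, -0.157], [-0.0, 0.056, -0.157], [-0.0, 0.056, -0.157], [-0.0, 0.056, -0.157]]
[ 0.56655439 -0.15492733  0.32660433]
n 17 L 0.0768 A 134.2
tw [0.028, -0.025, -0.054]
dp [[0.024, -0.001, -0.029], [0.022, -0.0, -0.03], [0.021, 0.001, -0.031], [0.019, 0.001, -0.033], [0.017, 0.001, -0.034], [0.015, 0.001, -0.034], [0.013, 0.001, -0.035], [0.011, -0.0, -0.036], [0.009, -0.001, -0.036], [0.008, -0.002, -0.037], [0.006, -0.004, -0.037], [0.004, -0.005, -0.037], [0.003, -0.007, -0.037], [0.002, -0.009, -0.037], [0.001, -0.011, -0.036], [0.001, -0.013, -0.035], [0.0, -0.015, -0.035]]
```

Call:
apply_moves(
  dp=[
    [0,0.056,-0.157],
    [0,0.056,-0.157],
    [0,0.056,-0.157],
    [0,0.056,-0.157],
    [0,0.056,-0.157],
    [0,0.02,-0.05],
  ],
  twist=[
    [0,0,0],
    [0,0,0],
    [0,0,0],
    [0,0,0],
    [0,0,0],
    [0,0,0],
  ],
  jaw=[255,255,255,255,255,255],
)

```text
clock: 4.1
tcp_pos: [0.56, -0.1019, 0.2793]
orientation: [1.701, -2.363, -0.413]
contact_force: [0.5, -0.4, -1.6]
grip_width: 0.0185
```

Call:
apply_moves(
  dp=[
    [0.024,-0.001,-0.029],
    [0.022,0,-0.03],
    [0.021,0.001,-0.031],
    [0.019,0.001,-0.033],
    [0.017,0.001,-0.034],
    [0.015,0.001,-0.034],
    [0.013,0.001,-0.035],
    [0.011,0,-0.036],
    [0.009,-0.001,-0.036],
    [0.008,-0.002,-0.037],
    [0.006,-0.004,-0.037],
    [0.004,-0.005,-0.037],
    [0.003,-0.007,-0.037],
    [0.002,-0.009,-0.037],
    [0.001,-0.011,-0.036],
    [0.001,-0.013,-0.035],
    [0,-0.015,-0.035],
    [0,0,0],
  ],
  twist=[
    [0.028,-0.025,-0.054],
    [0.028,-0.025,-0.054],
    [0.028,-0.025,-0.054],
    [0.028,-0.025,-0.054],
    [0.028,-0.025,-0.054],
    [0.028,-0.025,-0.054],
    [0.028,-0.025,-0.054],
    [0.028,-0.025,-0.054],
    [0.028,-0.025,-0.054],
    [0.028,-0.025,-0.054],
    [0.028,-0.025,-0.054],
    [0.028,-0.025,-0.054],
    [0.028,-0.025,-0.054],
    [0.028,-0.025,-0.054],
    [0.028,-0.025,-0.054],
    [0.028,-0.025,-0.054],
    [0.028,-0.025,-0.054],
    [0,0,0],
  ],
  jaw=[255,255,255,255,255,255,255,255,255,255,255,255,255,255,255,255,255,255],
)

```text
clock: 5.9
tcp_pos: [0.5593, -0.1603, 0.3238]
orientation: [-1.881, -0.164, 0.028]
contact_force: [-0.2, 0.6, -1.3]
grip_width: 0.0173
```

```bash
python3 - <<'E'
from h import *
stat()
p2,R2=place((.553,.096,.25),None,95); print(p2,R2.as_matrix()[:,2]); show(p2,R2)
d=snap('side','side3.png');print(*bones(d),sep='\n'); d=snap('top','top3.png');print(*bones(d),sep='\n')
E
```

```text
t 5.9 p [ 0.5593 -0.1603  0.3238] z [-0.102  0.945 -0.311] x [0.99  0.127 0.063] q [ 1.02  0.86 -0.94  1.7  -0.55  1.32  0.58] F [-0.2  0.6 -1.3] w 0.0173
[ 0.56655439 -0.05892733  0.30660433] [-0.08189961  0.93611681 -0.34202014]
n 3 L 0.1031 A 4.7
tw [-0.005, 0.003, 0.012]
dp [[0.053, -0.038, 0.279], [0.05, -0.042, 0.279], [0.047, -0.046, 0.279]]
{'px': array([278., 181.]), 'n': np.int32(380), 'mid': array([0.5455, 0.0106]), 'rect': (0.5473, 0.0063), 'L': 0.038, 'ang': -154.3, 'zmed': 0.219, 'zmax': 0.299}
{'px': array([385., 206.]), 'n': np.int32(283), 'mid': array([ 0.4809, -0.3902]), 'rect': (0.4799, -0.3942), 'L': 0.156, 'ang': 167.9, 'zmed': 0.02, 'zmax': 0.027}
{'px': array([363., 219.]), 'n': np.int32(301), 'mid': array([ 0.4852, -0.2793]), 'rect': (0.4852, -0.281), 'L': 0.157, 'ang': 171.5, 'zmed': 0.021, 'zmax': 0.028}
{'px': array([341., 232.]), 'n': np.int32(405), 'mid': array([ 0.4857, -0.1752]), 'rect': (0.4864, -0.1768), 'L': 0.156, 'ang': -158.3, 'zmed': 0.02, 'zmax': 0.029}
{'px': array([354., 223.]), 'n': np.int32(439), 'mid': array([ 0.4881, -0.1819]), 'rect': (0.4808, -0.1638), 'L': 0.157, 'ang': -157.9, 'zmed': 0.023, 'zmax': 0.3}
{'px': array([389., 223.]), 'n': np.int32(442), 'mid': array([ 0.4854, -0.286 ]), 'rect': (0.4853, -0.2865), 'L': 0.156, 'ang': 170.6, 'zmed': 0.023, 'zmax': 0.035}
{'px': array([426., 230.]), 'n': np.int32(311), 'mid': array([ 0.4757, -0.3937]), 'rect': (0.475, -0.3959), 'L': 0.145, 'ang': 168.8, 'zmed': 0.022, 'zmax': 0.034}
{'px': array([532., 413.]), 'n': np.int32(800), 'mid': array([-0.0662, -0.6325]), 'rect': (-0.0629, -0.6321), 'L': 0.238, 'ang': 90.6, 'zmed': 0.005, 'zmax': 0.107}
```

View pics/side3.png

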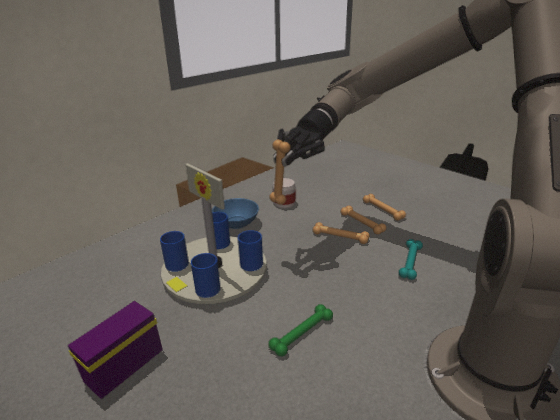

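The side view shows the bone gripped upright at (280,172), with its balls near (281,147) and (278,197). Next I'll go above the near-right cup.

Call:
apply_moves(
  dp=[
    [0.053,-0.038,0.279],
    [0.05,-0.042,0.279],
    [0.047,-0.046,0.279],
    [0,0,0],
  ],
  twist=[
    [-0.005,0.003,0.012],
    [-0.005,0.003,0.012],
    [-0.005,0.003,0.012],
    [0,0,0],
  ],
  jaw=[255,255,255,255],
)

```text
clock: 6.4
tcp_pos: [0.5666, -0.055, 0.3052]
orientation: [-1.932, -0.057, 0.063]
contact_force: [-0.3, 0.6, -0.7]
grip_width: 0.0175
```

```bash
cat >> h.py <<'E'
def tanmask(d,P,box):
    hsv=cv2.cvtColor(d['color'],cv2.COLOR_RGB2HSV)
    m=(hsv[...,0]>6)&(hsv[...,0]<24)&(hsv[...,1]>90)&(hsv[...,2]>60)&(d['z_map']>0)
    for k in range(3): m&=(P[...,k]>box[k][0])&(P[...,k]<box[k][1])
    return m
def held(d,P=None):
    """bone roughly upright above spinner region: fit axis by lower part"""
    P=cloud(d) if P is None else P
    m=tanmask(d,P,((.45,.78),(-.1,.33),(.1,.36)))
    q=P[m]; cam=-np.array(d['R']).T@np.array(d['t'])
    zb=q[:,2].min(); 
    v=cam-q.mean(0); v[2]=0; v=unit(v)
    # slices
    out=[]
    for lo in np.arange(zb,q[:,2].max(),.013):
        s=q[(q[:,2]>=lo)&(q[:,2]<lo+.013)]
        if len(s)>4: out.append((round(lo,3),len(s),s[:,:2].mean(0).round(4).tolist(),np.ptp(s[:,:2]@np.array([-v[1],v[0]])).round(3)))
    return q[:,2].min(),q[:,2].max(),v,out
E
python3 - <<'E'
from h import *
stat()
for n in('side','top'):
    d=snap(n,n+'4.png'); a=held(d); print(n,a[:3]); print(*a[3],sep='\n')
E
```

```text
t 6.4 p [ 0.5666 -0.055   0.3052] z [-0.072  0.932 -0.354] x [ 0.997  0.07  -0.016] q [ 0.89  0.84 -0.95  1.8  -0.62  1.09  0.5 ] F [-0.3  0.6 -0.7] w 0.0175
side (np.float64(0.13813412283774648), np.float64(0.29457978725395245), array([-0.78297737,  0.62205019,  0.        ]))
(np.float64(0.138), 53, [0.5457, 0.1086], np.float64(0.034))
(np.float64(0.151), 86, [0.548, 0.1071], np.float64(0.032))
(np.float64(0.164), 39, [0.5493, 0.1065], np.float64(0.016))
(np.float64(0.177), 40, [0.5497, 0.107], np.float64(0.018))
(np.float64(0.19), 38, [0.5495, 0.1072], np.float64(0.016))
(np.float64(0.203), 43, [0.5489, 0.1066], np.float64(0.016))
(np.float64(0.216), 52, [0.5655, 0.1203], np.float64(0.106))
(np.float64(0.229), 52, [0.5748, 0.1287], np.float64(0.11))
(np.float64(0.242), 61, [0.585, 0.138], np.float64(0.112))
(np.float64(0.255), 49, [0.5516, 0.1067], np.float64(0.035))
(np.float64(0.268), 70, [0.5526, 0.1053], np.float64(0.038))
(np.float64(0.281), 130, [0.5491, 0.1095], np.float64(0.036))
(np.float64(0.294), 5, [0.5559, 0.1062], np.float64(0.014))
top (np.float64(0.15166145758020103), np.float64(0.2996127667657324), array([-0.95915127, -0.2828937 ,  0.        ]))
(np.float64(0.152), 33, [0.5444, 0.0964], np.float64(0.022))
(np.float64(0.282), 104, [0.5532, 0.0985], np.float64(0.026))
(np.float64(0.295), 27, [0.552, 0.0987], np.float64(0.02))
```

View pics/side4.png

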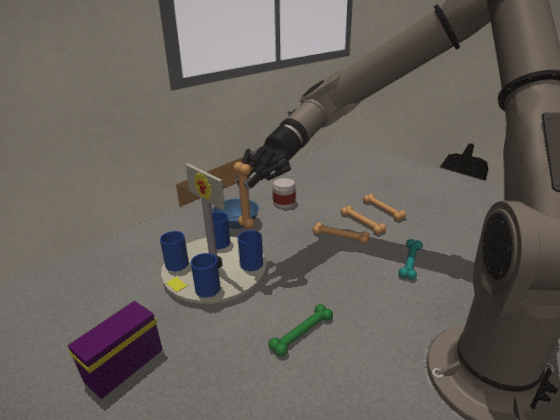

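View pics/top4.png

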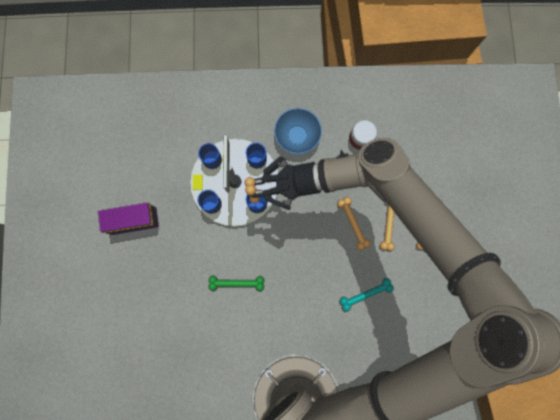

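```bash
python3 - <<'E'
from h import *
p,R,o=pose()
a=p+np.array([-.003,-.004,-.015]); show(a,R,n=2)
b=a+np.array([0,0,-.06]);show(b,R,n=5,cur=(a,R))
E
```

```text
n 2 L 0.0158 A 0.0
tw [0.0, 0.0, 0.0]
dp [[-0.013, 0.064, 0.008], [-0.013, 0.064, 0.008]]
n 5 L 0.06 A 0.0
tw [0.0, 0.0, 0.0]
dp [[0.001, 0.093, 0.036], [0.001, 0.093, 0.036], [0.001, 0.093, 0.036], [0.001, 0.093, 0.036], [0.001, 0.093, 0.036]]
```

Call:
apply_moves(
  dp=[
    [-0.013,0.064,0.008],
    [-0.013,0.064,0.008],
    [0,0,0],
    [0.001,0.093,0.036],
    [0.001,0.093,0.036],
    [0.001,0.093,0.036],
    [0.001,0.093,0.036],
    [0.001,0.093,0.036],
    [0,0,0],
  ],
  twist=[
    [0,0,0],
    [0,0,0],
    [0,0,0],
    [0,0,0],
    [0,0,0],
    [0,0,0],
    [0,0,0],
    [0,0,0],
    [0,0,0],
  ],
  jaw=[255,255,255,255,255,255,255,255,255],
)

```text
clock: 7.4
tcp_pos: [0.5638, -0.0684, 0.2212]
orientation: [-1.939, -0.041, 0.056]
contact_force: [0.2, -0.1, -0.9]
grip_width: 0.0177
```

```bash
python3 - <<'E'
from h import *
stat()
d=snap('side','side5.png'); a=held(d); print(a[:2])
cv2.imwrite('pics/side5c.png',cv2.resize(d['color'][130:310,150:350,::-1],None,fx=3,fy=3))
p,R,o=pose(); h=p[2]+.1655*R.as_matrix()[2,2]; print('contact z',h); show(p+np.array([0,0,.143-h]),R,n=3)
E
```

```text
t 7.4 p [ 0.5638 -0.0684  0.2212] z [-0.059  0.931 -0.36 ] x [ 0.998  0.056 -0.019] q [ 0.88  0.96 -0.89  1.82 -0.57  1.01  0.59] F [ 0.2 -0.1 -0.9] w 0.0177
(np.float64(0.1007623030937761), np.float64(0.2547258083147128))
contact z 0.16267602835874959
n 3 L 0.0197 A 0.0
tw [0.0, 0.0, 0.0]
dp [[0.001, 0.051, 0.02], [0.001, 0.051, 0.02], [0.001, 0.051, 0.02]]
```

View pics/side5c.png

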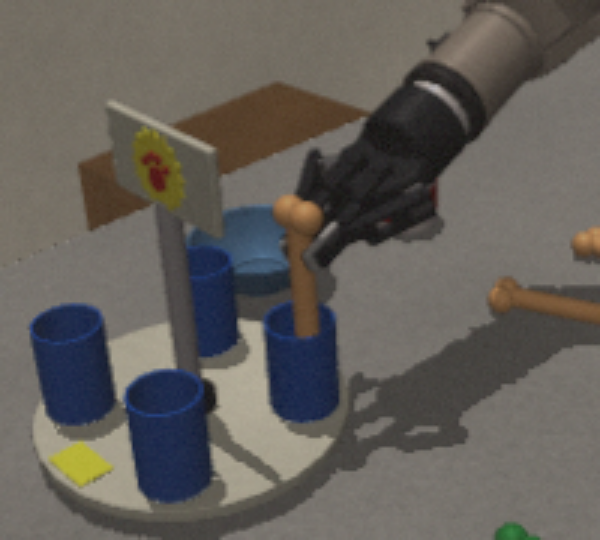

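The crop shows the bone inside the near-right cup at crop pixel (305,330), with no contact force. I'll lower the rest with a small +y correction, release and back off.

Call:
apply_moves(
  dp=[
    [0.001,0.045,0.035],
    [0.001,0.045,0.035],
    [0.001,0.045,0.03],
    [0,0,0],
    [0,0,0],
    [0,0,0],
    [0,0,0],
    [0,0,-0.1],
    [0,0,-0.2],
    [0,0,-0.3],
    [0,0,-0.3],
    [0,0,-0.2],
    [0,0,0],
  ],
  twist=[
    [0,0,0],
    [0,0,0],
    [0,0,0],
    [0,0,0],
    [0,0,0],
    [0,0,0],
    [0,0,0],
    [0,0,0],
    [0,0,0],
    [0,0,0],
    [0,0,0],
    [0,0,0],
    [0,0,0],
  ],
  jaw=[255,255,255,255,130,130,80,80,80,80,80,80,80],
)

```text
clock: 8.75
tcp_pos: [0.5727, -0.1928, 0.2549]
orientation: [-1.939, -0.046, 0.052]
contact_force: [0.4, 0.4, -0.5]
grip_width: 0.0585
```

```bash
python3 kin.py | tail -1; python3 - <<'E'
from h import *
stat()
d=snap('side','side6.png'); a=held(d); print(a[:2]); print(*bones(d),sep='\n'); 
d=snap('top','top6.png');print(*bones(d),sep='\n'); 
E
```

```text
-1.20593892e-06, -3.04990977e-02, -3.13994936e-02, -3.50767587e-04]), np.float64(1.0341540740907967e-06))
t 8.75 p [ 0.5727 -0.1928  0.2549] z [-0.058  0.931 -0.36 ] x [ 0.998  0.057 -0.014] q [ 0.98  0.93 -0.83  1.66 -0.5   1.27  0.56] F [ 0.4  0.4 -0.5] w 0.0585
(np.float64(0.10031304918501692), np.float64(0.25499893898525255))
{'px': array([384., 206.]), 'n': np.int32(282), 'mid': array([ 0.48  , -0.3902]), 'rect': (0.4794, -0.3926), 'L': 0.155, 'ang': 168.0, 'zmed': 0.02, 'zmax': 0.027}
{'px': array([364., 219.]), 'n': np.int32(302), 'mid': array([ 0.4832, -0.2786]), 'rect': (0.4828, -0.2819), 'L': 0.156, 'ang': 171.2, 'zmed': 0.02, 'zmax': 0.027}
{'px': array([236., 217.]), 'n': np.int32(139), 'mid': array([0.5507, 0.134 ]), 'rect': (0.5512, 0.131), 'L': 0.038, 'ang': -170.1, 'zmed': 0.177, 'zmax': 0.184}
{'px': array([341., 232.]), 'n': np.int32(412), 'mid': array([ 0.485 , -0.1755]), 'rect': (0.4907, -0.19), 'L': 0.156, 'ang': -157.7, 'zmed': 0.02, 'zmax': 0.027}
{'px': array([242., 233.]), 'n': np.int32(81), 'mid': array([0.548 , 0.1212]), 'rect': (0.5488, 0.1213), 'L': 0.022
[... 160 characters left out ...]
5, 'ang': 92.6, 'zmed': 0.172, 'zmax': 0.188}
{'px': array([389., 224.]), 'n': np.int32(435), 'mid': array([ 0.4842, -0.2857]), 'rect': (0.484, -0.2867), 'L': 0.153, 'ang': 170.6, 'zmed': 0.023, 'zmax': 0.035}
{'px': array([426., 227.]), 'n': np.int32(345), 'mid': array([ 0.4801, -0.394 ]), 'rect': (0.477, -0.39), 'L': 0.153, 'ang': 169.1, 'zmed': 0.022, 'zmax': 0.3}
{'px': array([356., 228.]), 'n': np.int32(335), 'mid': array([ 0.4856, -0.1841]), 'rect': (0.4826, -0.1768), 'L': 0.151, 'ang': -160.2, 'zmed': 0.023, 'zmax': 0.225}
{'px': array([528., 404.]), 'n': np.int32(2146), 'mid': array([-0.0402, -0.6314]), 'rect': (-0.0416, -0.6326), 'L': 0.25, 'ang': 92.3, 'zmed': 0.005, 'zmax': 0.106}
```

View pics/side6.png

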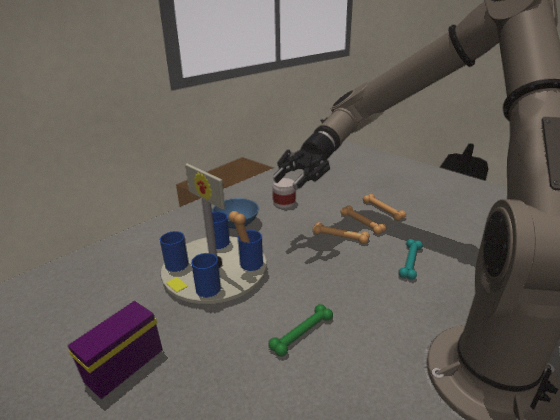

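The first bone stands in the near-right cup, top at (236,217), leaning toward +y within the limit. The kinematic fit is exact now. Next is the second bone at (341,232).

```bash
cat > g.py <<'E'
import sys
from kin import *
S,X=json.load(open('kin.json'))
x,y,a,h=map(float,sys.argv[1:5]); n=int(sys.argv[5]) if len(sys.argv)>5 else None
stat(); p0,R0,o=pose(); p,R=grasp((x,y),a,h=h); q,m=path(p0,R0,p,R,np.array(o['joints']),S,X); print('tgt',p.round(4),'q',q.round(2),'err',round(m,2)); show(p,R,n)
E
cat > l.py <<'E'
import sys
from kin import *
S,X=json.load(open('kin.json'))
x,y,z,az=map(float,sys.argv[1:5]); n=int(sys.argv[5]) if len(sys.argv)>5 else None
stat(); p0,R0,o=pose(); p,R=place((x,y,z),None,az); q,m=path(p0,R0,p,R,np.array(o['joints']),S,X); print('tgt',p.round(4),'q',q.round(2),'err',round(m,2)); show(p,R,n)
E
python3 g.py .486 -.179 21.8 .1
```

```text
t 8.85 p [ 0.572  -0.1891  0.2542] z [-0.063  0.932 -0.358] x [ 0.998  0.061 -0.015] q [ 0.98  0.93 -0.83  1.67 -0.5   1.27  0.56] F [0.5 0.3 0. ] w 0.0585
tgt [ 0.5664 -0.1468  0.2685] q [ 0.1   0.56  0.01  1.79  0.17  1.11 -1.19] err 0.0
n 14 L 0.045 A 109.0
tw [-0.045, 0.02, 0.042]
dp [[-0.002, -0.017, 0.021], [-0.004, -0.019, 0.019], [-0.007, -0.02, 0.017], [-0.009, -0.021, 0.015], [-0.012, -0.021, 0.012], [-0.014, -0.021, 0.01], [-0.016, -0.02, 0.007], [-0.018, -0.019, 0.004], [-0.02, -0.018, 0.002], [-0.021, -0.016, -0.001], [-0.023, -0.014, -0.003], [-0.024, -0.012, -0.005], [-0.024, -0.009, -0.007], [-0.025, -0.006, -0.009]]
```

Call:
apply_moves(
  dp=[
    [-0.002,-0.017,0.021],
    [-0.004,-0.019,0.019],
    [-0.007,-0.02,0.017],
    [-0.009,-0.021,0.015],
    [-0.012,-0.021,0.012],
    [-0.014,-0.021,0.01],
    [-0.016,-0.02,0.007],
    [-0.018,-0.019,0.004],
    [-0.02,-0.018,0.002],
    [-0.021,-0.016,-0.001],
    [-0.023,-0.014,-0.003],
    [-0.024,-0.012,-0.005],
    [-0.024,-0.009,-0.007],
    [-0.025,-0.006,-0.009],
    [0,0,0],
  ],
  twist=[
    [-0.045,0.02,0.042],
    [-0.045,0.02,0.042],
    [-0.045,0.02,0.042],
    [-0.045,0.02,0.042],
    [-0.045,0.02,0.042],
    [-0.045,0.02,0.042],
    [-0.045,0.02,0.042],
    [-0.045,0.02,0.042],
    [-0.045,0.02,0.042],
    [-0.045,0.02,0.042],
    [-0.045,0.02,0.042],
    [-0.045,0.02,0.042],
    [-0.045,0.02,0.042],
    [-0.045,0.02,0.042],
    [0,0,0],
  ],
  jaw=[80,80,80,80,80,80,80,80,80,80,80,80,80,80,80],
)

```text
clock: 10.35
tcp_pos: [0.5566, -0.1188, 0.2601]
orientation: [2.303, -1.565, -0.296]
contact_force: [0.0, 0.5, -0.6]
grip_width: 0.0584
```

```bash
python3 g.py .486 -.179 21.8 .025 5;  python3 -c "
from h import *
d=snap('side'); print(*bones(d),sep='\n')"
```

```text
t 10.35 p [ 0.5566 -0.1188  0.2601] z [-0.356 -0.161 -0.921] x [ 0.371 -0.928  0.018] q [ 0.02  0.57  0.04  1.82  0.18  1.12 -1.24] F [ 0.   0.5 -0.6] w 0.0584
tgt [ 0.5664 -0.1468  0.1935] q [ 0.08  0.67  0.03  1.82  0.17  0.97 -1.2 ] err 0.0
n 5 L 0.073 A 3.2
tw [0.005, -0.002, -0.001]
dp [[0.047, -0.042, 0.104], [0.048, -0.041, 0.104], [0.048, -0.039, 0.104], [0.049, -0.038, 0.105], [0.049, -0.037, 0.105]]
{'px': array([385., 206.]), 'n': np.int32(294), 'mid': array([ 0.4815, -0.3903]), 'rect': (0.4808, -0.3936), 'L': 0.155, 'ang': 167.7, 'zmed': 0.02, 'zmax': 0.027}
{'px': array([364., 219.]), 'n': np.int32(334), 'mid': array([ 0.4827, -0.2787]), 'rect': (0.4821, -0.2794), 'L': 0.153, 'ang': 171.4, 'zmed': 0.02, 'zmax': 0.027}
{'px': array([236., 217.]), 'n': np.int32(142), 'mid': array([0.5504, 0.1339]), 'rect': (0.5505, 0.1305), 'L': 0.036, 'ang': -169.7, 'zmed': 0.177, 'zmax': 0.183}
{'px': array([341., 232.]), 'n': np.int32(414), 'mid': array([ 0.4854, -0.175 ]), 'rect': (0.4865, -0.1783), 'L': 0.155, 'ang': -157.9, 'zmed': 0.02, 'zmax': 0.028}
{'px': array([242., 233.]), 'n': np.int32(97), 'mid': array([0.5482, 0.1207]), 'rect': (0.5497, 0.1205), 'L': 0.023, 'ang': 81.4, 'zmed': 0.129, 'zmax': 0.155}
```

Now the hover correction and the descent.

Call:
apply_moves(
  dp=[
    [0.047,-0.042,0.104],
    [0.048,-0.041,0.104],
    [0.048,-0.039,0.104],
    [0.049,-0.038,0.105],
    [0.049,-0.037,0.1],
    [0,0,0],
  ],
  twist=[
    [0.005,-0.002,-0.001],
    [0.005,-0.002,-0.001],
    [0.005,-0.002,-0.001],
    [0.005,-0.002,-0.001],
    [0.005,-0.002,-0.001],
    [0,0,0],
  ],
  jaw=[80,80,80,80,80,80],
)

```text
clock: 11.0
tcp_pos: [0.5641, -0.1468, 0.1898]
orientation: [2.388, -1.583, -0.295]
contact_force: [0.2, -1.3, 0.7]
grip_width: 0.0588
```

```bash
python3 g.py .486 -.178 21.8 .002 4
```

```text
t 11.0 p [ 0.5641 -0.1468  0.1898] z [-0.309 -0.104 -0.946] x [ 0.385 -0.922 -0.025] q [ 0.1   0.67  0.02  1.82  0.16  0.96 -1.17] F [ 0.2 -1.3  0.7] w 0.0588
tgt [ 0.5664 -0.1458  0.1705] q [ 0.08  0.71  0.03  1.82  0.17  0.93 -1.21] err 0.0
n 4 L 0.0195 A 2.0
tw [-0.002, 0.002, 0.003]
dp [[0.001, -0.018, 0.036], [0.001, -0.018, 0.036], [0.001, -0.018, 0.036], [0.0, -0.019, 0.036]]
```

Call:
apply_moves(
  dp=[
    [0.001,-0.018,0.036],
    [0.001,-0.018,0.036],
    [0.001,-0.018,0.036],
    [0,-0.019,0.032],
    [0,0,0],
    [0,0,0],
    [0,0,0],
    [0,0,0],
    [0,0,0],
    [0,0,0],
  ],
  twist=[
    [-0.002,0.002,0.003],
    [-0.002,0.002,0.003],
    [-0.002,0.002,0.003],
    [-0.002,0.002,0.003],
    [0,0,0],
    [0,0,0],
    [0,0,0],
    [0,0,0],
    [0,0,0],
    [0,0,0],
  ],
  jaw=[80,80,80,80,80,255,255,255,255,255],
)

```text
clock: 12.0
tcp_pos: [0.567, -0.1447, 0.1717]
orientation: [2.354, -1.596, -0.278]
contact_force: [0.1, -0.6, -0.5]
grip_width: 0.0174
```

```bash
python3 - <<'E'
from h import *
stat()
p,R,o=pose(); print('contact',(p+.1655*R.as_matrix()[:,2]).round(4)); up=p+np.array([0,0,.10]); show(up,R,n=5)
p2,R2=place((.66,.0,.27),None,92); print(p2); show(p2,R2,cur=(up,R))
E
```

```text
t 12.0 p [ 0.567  -0.1447  0.1717] z [-0.314 -0.124 -0.941] x [ 0.37  -0.929 -0.001] q [ 0.08  0.7   0.03  1.82  0.17  0.93 -1.21] F [ 0.1 -0.6 -0.5] w 0.0174
contact [ 0.5151 -0.1652  0.0159]
n 5 L 0.1 A 0.0
tw [0.0, 0.0, 0.0]
dp [[-0.0, 0.056, -0.157], [-0.0, 0.056, -0.157], [-0.0, 0.056, -0.157], [-0.0, 0.056, -0.157], [-0.0, 0.056, -0.157]]
[ 0.66542754 -0.15542439  0.32660433]
n 14 L 0.1132 A 109.1
tw [0.046, -0.019, -0.042]
dp [[0.028, -0.038, -0.048], [0.029, -0.04, -0.046], [0.031, -0.042, -0.043], [0.033, -0.043, -0.04], [0.035, -0.044, -0.037], [0.037, -0.044, -0.035], [0.04, -0.044, -0.032], [0.042, -0.043, -0.03], [0.045, -0.042, -0.027], [0.047, -0.041, -0.025], [0.05, -0.039, -0.023], [0.052, -0.037, -0.022], [0.055, -0.034, -0.02], [0.057, -0.031, -0.02]]
```

Call:
apply_moves(
  dp=[
    [0,0.056,-0.157],
    [0,0.056,-0.157],
    [0,0.056,-0.157],
    [0,0.056,-0.157],
    [0,0.056,-0.157],
    [0,0.02,-0.05],
  ],
  twist=[
    [0,0,0],
    [0,0,0],
    [0,0,0],
    [0,0,0],
    [0,0,0],
    [0,0,0],
  ],
  jaw=[255,255,255,255,255,255],
)

```text
clock: 12.6
tcp_pos: [0.5657, -0.1445, 0.2794]
orientation: [2.353, -1.595, -0.285]
contact_force: [0.3, -0.3, -0.9]
grip_width: 0.0177
```

Call:
apply_moves(
  dp=[
    [0.028,-0.038,-0.048],
    [0.029,-0.04,-0.046],
    [0.031,-0.042,-0.043],
    [0.033,-0.043,-0.04],
    [0.035,-0.044,-0.037],
    [0.037,-0.044,-0.035],
    [0.04,-0.044,-0.032],
    [0.042,-0.043,-0.03],
    [0.045,-0.042,-0.027],
    [0.047,-0.041,-0.025],
    [0.05,-0.039,-0.023],
    [0.052,-0.037,-0.022],
    [0.055,-0.034,-0.02],
    [0.057,-0.031,-0.02],
    [0,0,0],
  ],
  twist=[
    [0.046,-0.019,-0.042],
    [0.046,-0.019,-0.042],
    [0.046,-0.019,-0.042],
    [0.046,-0.019,-0.042],
    [0.046,-0.019,-0.042],
    [0.046,-0.019,-0.042],
    [0.046,-0.019,-0.042],
    [0.046,-0.019,-0.042],
    [0.046,-0.019,-0.042],
    [0.046,-0.019,-0.042],
    [0.046,-0.019,-0.042],
    [0.046,-0.019,-0.042],
    [0.046,-0.019,-0.042],
    [0.046,-0.019,-0.042],
    [0,0,0],
  ],
  jaw=[255,255,255,255,255,255,255,255,255,255,255,255,255,255,255],
)

```text
clock: 14.1
tcp_pos: [0.6621, -0.1579, 0.3256]
orientation: [-1.872, -0.092, 0.01]
contact_force: [-0.2, -0.8, -2.2]
grip_width: 0.0177
```

```bash
python3 l.py .685 .096 .25 92; python3 -c "
from h import *
d=snap('side','side7.png')"
```

```text
t 14.1 p [ 0.6621 -0.1579  0.3256] z [-0.054  0.953 -0.298] x [0.997 0.069 0.04 ] q [ 0.83  0.91 -0.81  1.47 -0.62  1.35  0.51] F [-0.2 -0.8 -2.2] w 0.0177
tgt [ 0.6904 -0.0594  0.3066] q [ 0.7   0.92 -0.81  1.51 -0.65  1.17  0.45] err 0.0
n 3 L 0.1042 A 4.0
tw [-0.007, 0.003, 0.008]
dp [[0.095, -0.026, 0.272], [0.093, -0.032, 0.272], [0.09, -0.037, 0.272]]
```

View pics/side7.png

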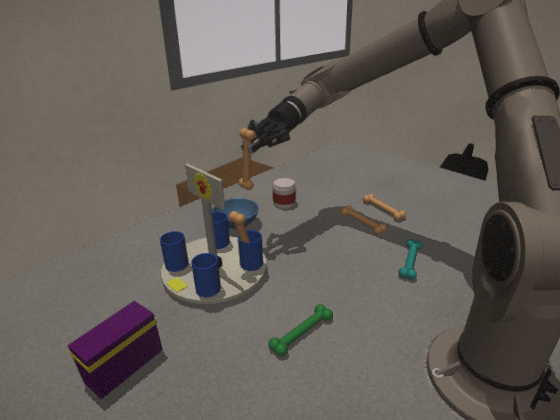

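Call:
apply_moves(
  dp=[
    [0.09,-0.03,0.26],
    [0.09,-0.032,0.26],
    [0.087,-0.037,0.25],
    [0,0,0],
  ],
  twist=[
    [-0.007,0.003,0.008],
    [-0.007,0.003,0.008],
    [-0.007,0.003,0.008],
    [0,0,0],
  ],
  jaw=[255,255,255,255],
)

```text
clock: 14.55
tcp_pos: [0.6885, -0.0634, 0.3051]
orientation: [-1.937, -0.011, 0.029]
contact_force: [-0.5, -0.4, -0.7]
grip_width: 0.0176
```

```bash
python3 - <<'E'
from h import *
stat(); p,R,o=pose(); print('contact',(p+.1655*R.as_matrix()[:,2]).round(4))
d=snap('side'); a=held(d); print(*[s for s in a[3] if s[2][0]>.6],sep='\n')
P=cloud(d); m=tanmask(d,P,((.64,.75),(.03,.16),(.1,.36))); q=P[m]; print(q.min(0),q.max(0))
for lo in np.arange(.12,.3,.02):
    s=q[(q[:,2]>lo)&(q[:,2]<=lo+.02)]
    if len(s): print(round(lo,2),len(s),s.mean(0).round(4))
c=np.array([.685,.0955,.235]); C=p+.1655*R.as_matrix()[:,2]; 
p2=p+(c-C); show(p2,R,n=2); p3=p2+np.array([0,0,-.06]); show(p3,R,n=5,cur=(p2,R))
E
```

```text
t 14.55 p [ 0.6885 -0.0634  0.3051] z [-0.025  0.933 -0.358] x [ 1.     0.021 -0.015] q [ 0.7   0.91 -0.8   1.52 -0.65  1.17  0.43] F [-0.5 -0.4 -0.7] w 0.0176
contact [0.6843 0.0911 0.2458]
(np.float64(0.219), 19, [0.6412, 0.1435], np.float64(0.036))
(np.float64(0.232), 52, [0.6516, 0.1338], np.float64(0.039))
(np.float64(0.245), 43, [0.6526, 0.1322], np.float64(0.033))
(np.float64(0.258), 40, [0.6784, 0.0996], np.float64(0.025))
(np.float64(0.271), 55, [0.6747, 0.1028], np.float64(0.033))
(np.float64(0.284), 86, [0.6766, 0.0995], np.float64(0.033))
[0.65876736 0.06745563 0.13904208] [0.69948418 0.10805694 0.29430527]
0.12 2 [0.6814 0.1012 0.1393]
0.14 12 [0.6739 0.1038 0.1449]
0.22 24 [0.6793 0.099  0.2342]
0.24 39 [0.6821 0.1016 0.2507]
0.26 66 [0.6769 0.1011 0.2709]
0.28 107 [0.6759 0.1002 0.2878]
n 2 L 0.0127 A 0.1
tw [0.0, -0.001, -0.0]
dp [[0.004, 0.031, 0.043], [0.004, 0.031, 0.043]]
n 5 L 0.06 A 0.0
tw [0.0, 0.0, 0.0]
dp [[0.001, 0.093, 0.036], [0.001, 0.093, 0.036], [0.001, 0.093, 0.036], [0.001, 0.093, 0.036], [0.001, 0.093, 0.036]]
```

Call:
apply_moves(
  dp=[
    [0.004,0.031,0.043],
    [0.004,0.031,0.043],
    [0,0,0],
    [0.001,0.093,0.048],
    [0.001,0.093,0.048],
    [0.001,0.093,0.048],
    [0.001,0.093,0.048],
    [0.001,0.093,0.048],
    [0,0,0],
  ],
  twist=[
    [0,0,0],
    [0,0,0],
    [0,0,0],
    [0,0,0],
    [0,0,0],
    [0,0,0],
    [0,0,0],
    [0,0,0],
    [0,0,0],
  ],
  jaw=[255,255,255,255,255,255,255,255,255],
)

```text
clock: 15.5
tcp_pos: [0.6874, -0.0567, 0.2224]
orientation: [-1.947, 0.003, 0.026]
contact_force: [-0.6, 0.0, -0.9]
grip_width: 0.0177
```

```bash
python3 - <<'E'
from h import *
stat(); p,R,o=pose(); C=p+.1655*R.as_matrix()[:,2]; print('contact',C.round(4))
d=snap('side','side8.png'); cv2.imwrite('pics/side8c.png',cv2.resize(d['color'][130:310,150:350,::-1],None,fx=3,fy=3))
show(p+np.array([.685,.0945,.142])-C,R,n=3)
E
```

```text
t 15.5 p [ 0.6874 -0.0567  0.2224] z [-0.017  0.93  -0.368] x [ 1.     0.011 -0.02 ] q [ 0.68  1.01 -0.77  1.54 -0.63  1.08  0.51] F [-0.6  0.  -0.9] w 0.0177
contact [0.6845 0.0972 0.1616]
n 3 L 0.0208 A 0.1
tw [-0.0, -0.0, 0.0]
dp [[0.001, 0.056, 0.014], [0.001, 0.056, 0.014], [0.001, 0.056, 0.014]]
```

View pics/side8c.png

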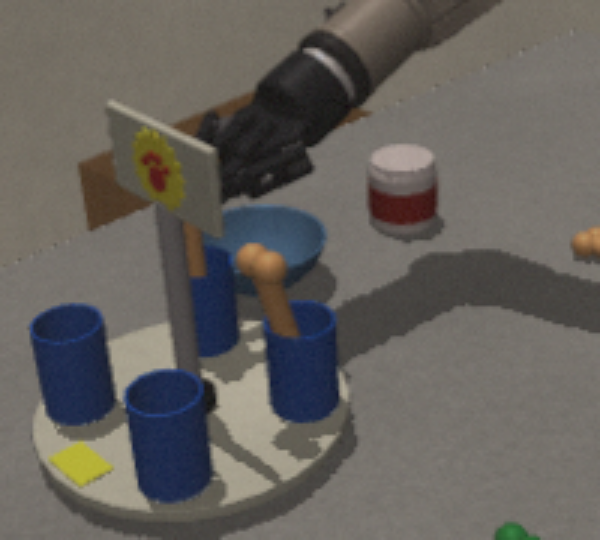

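The second bone is inside the rear-right cup, with its shaft at crop (197,265). I'll lower it, release and retreat.

Call:
apply_moves(
  dp=[
    [0.001,0.05,0.016],
    [0.001,0.05,0.016],
    [0.001,0.045,0.016],
    [0,0,0],
    [0,0,0],
    [0,0,0],
    [0,0,0],
    [0,0,-0.1],
    [0,0,-0.2],
    [0,0,-0.3],
    [0,0,-0.3],
    [0,0,-0.2],
    [0,0,0],
  ],
  twist=[
    [0,0,0],
    [0,0,0],
    [0,0,0],
    [0,0,0],
    [0,0,0],
    [0,0,0],
    [0,0,0],
    [0,0,0],
    [0,0,0],
    [0,0,0],
    [0,0,0],
    [0,0,0],
    [0,0,0],
  ],
  jaw=[255,255,255,255,130,130,80,80,80,80,80,80,80],
)

```text
clock: 16.85
tcp_pos: [0.6911, -0.1875, 0.2598]
orientation: [-1.946, -0.002, 0.02]
contact_force: [-0.6, 0.4, 0.2]
grip_width: 0.0584
```

```bash
python3 - <<'E'
from h import *
stat()
d=snap('side','side9.png'); cv2.imwrite('pics/side9c.png',cv2.resize(d['color'][130:310,150:430,::-1],None,fx=2.5,fy=2.5))
print(*bones(d),sep='\n')
E
```

```text
t 16.85 p [ 0.6911 -0.1875  0.2598] z [-0.015  0.93  -0.367] x [ 1.     0.011 -0.013] q [ 0.78  1.   -0.72  1.39 -0.57  1.32  0.49] F [-0.6  0.4  0.2] w 0.0584
{'px': array([384., 206.]), 'n': np.int32(282), 'mid': array([ 0.4797, -0.3899]), 'rect': (0.4789, -0.3934), 'L': 0.158, 'ang': 167.7, 'zmed': 0.02, 'zmax': 0.027}
{'px': array([364., 219.]), 'n': np.int32(306), 'mid': array([ 0.4835, -0.2789]), 'rect': (0.483, -0.2821), 'L': 0.154, 'ang': 171.2, 'zmed': 0.02, 'zmax': 0.027}
{'px': array([236., 217.]), 'n': np.int32(137), 'mid': array([0.5501, 0.1341]), 'rect': (0.5504, 0.1314), 'L': 0.035, 'ang': -169.8, 'zmed': 0.177, 'zmax': 0.184}
{'px': array([242., 233.]), 'n': np.int32(79), 'mid': array([0.5479, 0.121 ]), 'rect': (0.5475, 0.1214), 'L': 0.023, 'ang': 83.1, 'zmed': 0.129, 'zmax': 0.154}
```

View pics/side9c.png

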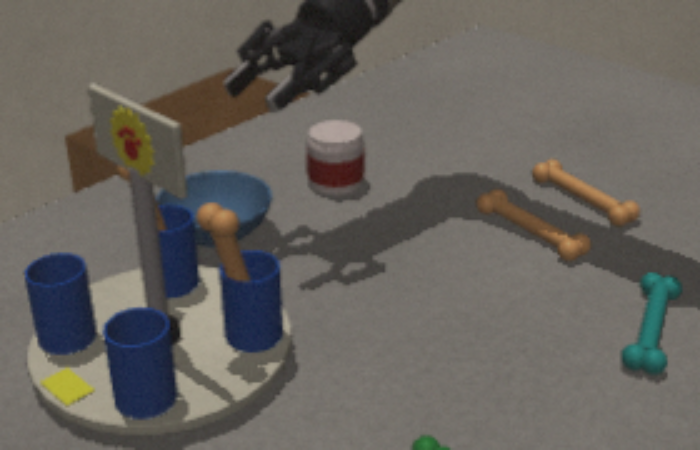

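Both bones stand, tops at crop (218,218) and (125,170). Next I'll turn the spinner half a turn anticlockwise, pushing the board from above with closed fingers.

```bash
cat > v.py <<'E'
import sys
from kin import *
S,X=json.load(open('kin.json'))
x,y,z=map(float,sys.argv[1:4]); n=int(sys.argv[4]) if len(sys.argv)>4 else None
stat(); p0,R0,o=pose(); R=tool([0,0,-1],[1,0,0]); p=np.array([x,y,z]); q,m=path(p0,R0,p,R,np.array(o['joints']),S,X); print('q',q.round(2),'err',round(m,2)); show(p,R,n)
E
python3 v.py .664 .09 .46
```

```text
t 16.9 p [ 0.6909 -0.1858  0.2593] z [-0.017  0.931 -0.366] x [ 1.     0.013 -0.013] q [ 0.78  1.   -0.72  1.4  -0.57  1.32  0.49] F [ 0.4  0.  -0.4] w 0.0586
q [ 0.04  0.46 -0.38  1.48  0.17  1.24 -0.36] err 0.0
n 9 L 0.3421 A 68.5
tw [-0.063, 0.001, 0.0]
dp [[-0.024, -0.266, 0.17], [-0.025, -0.286, 0.133], [-0.025, -0.301, 0.094], [-0.025, -0.311, 0.053], [-0.025, -0.316, 0.011], [-0.025, -0.314, -0.031], [-0.025, -0.307, -0.072], [-0.025, -0.295, -0.112], [-0.025, -0.278, -0.15]]
```

Call:
apply_moves(
  dp=[
    [-0.024,-0.266,0.17],
    [-0.025,-0.286,0.133],
    [-0.025,-0.301,0.094],
    [-0.025,-0.311,0.053],
    [-0.025,-0.316,0.011],
    [-0.025,-0.314,-0.031],
    [-0.025,-0.307,-0.072],
    [-0.025,-0.295,-0.112],
    [-0.025,-0.278,-0.15],
    [0,0,0],
  ],
  twist=[
    [-0.063,0.001,0],
    [-0.063,0.001,0],
    [-0.063,0.001,0],
    [-0.063,0.001,0],
    [-0.063,0.001,0],
    [-0.063,0.001,0],
    [-0.063,0.001,0],
    [-0.063,0.001,0],
    [-0.063,0.001,0],
    [0,0,0],
  ],
  jaw=[80,80,80,80,255,255,255,255,255,255],
)

```text
clock: 17.9
tcp_pos: [0.6567, 0.113, 0.4566]
orientation: [3.119, 0.024, -0.008]
contact_force: [-0.3, 1.1, 0.5]
grip_width: -0.0004
```

```bash
python3 v.py .664 .13 .41 4; python3 -c "
from h import *
d=snap('side'); cv2.imwrite('pics/side10c.png',cv2.resize(d['color'][60:310,130:380,::-1],None,fx=2.4,fy=2.4))
d=snap('top'); cv2.imwrite('pics/top10c.png',cv2.resize(d['color'][100:260,160:360,::-1],None,fx=3,fy=3))"
```

```text
t 17.9 p [0.6567 0.113  0.4566] z [-0.005 -0.022 -1.   ] x [ 1.     0.016 -0.005] q [-0.02  0.45 -0.35  1.49  0.18  1.24 -0.39] F [-0.3  1.1  0.5] w -0.0004
q [-0.04  0.5  -0.35  1.52  0.18  1.15 -0.43] err 0.0
n 4 L 0.0501 A 1.6
tw [0.003, 0.001, 0.002]
dp [[0.016, -0.037, 0.096], [0.016, -0.037, 0.096], [0.016, -0.036, 0.097], [0.016, -0.036, 0.097]]
```

View pics/side10c.png

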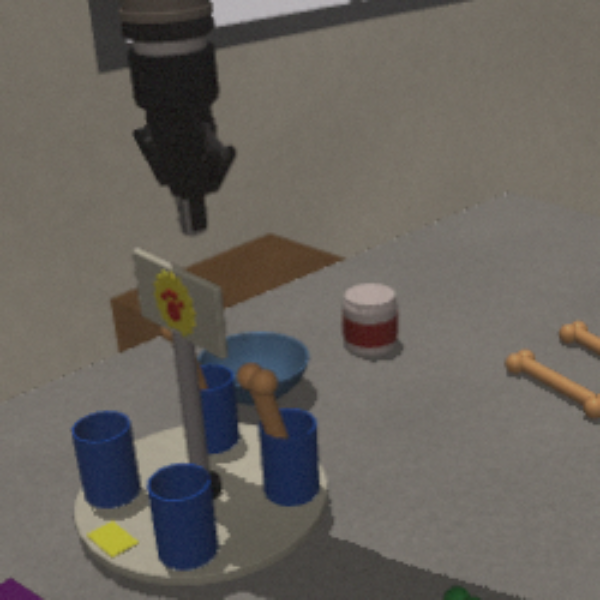

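View pics/top10c.png

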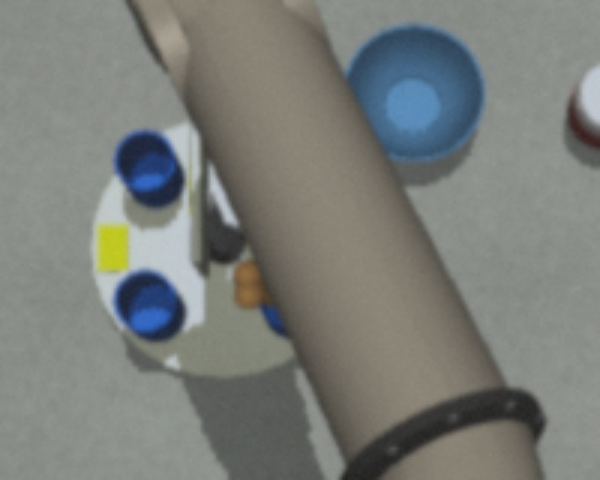

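```bash
cat > c.py <<'E'
import sys
from h import *
# c.py end_deg step_deg n z : circle rows from current pose
AX=np.array([.619,.160]); RAD=.048
end,step=float(sys.argv[1]),float(sys.argv[2]); zt=float(sys.argv[3]) if len(sys.argv)>3 else .41
stat(); p,R,o=pose(); v=p[:2]-AX; th=np.degrees(np.arctan2(v[1],v[0])); 
while th>end: th-=360
while th<end-360: th+=360
print('theta',round(th,1),'rad',round(np.hypot(*v),4))
n=min(20,int(np.ceil((end-th)/step))); 
RT=tool([0,0,-1],[1,0,0]); w=(R.inv()*RT).as_rotvec()/n/np.radians(120)
dp=[];cur=p.copy();Rc=R
r0=np.hypot(*v)
for i in range(n):
    a=np.radians(th+min((i+1)*step,end-th)); f=min(1,(i+1)/4); rad=r0+(RAD-r0)*f
    t=np.array([*(AX+rad*np.array([np.cos(a),np.sin(a)])),p[2]+(zt-p[2])*f])
    dp.append((Rc.inv().apply(t-cur)/.12).round(3).tolist()); cur=t; Rc=Rc*Ro.from_rotvec(w*np.radians(120))
print('n',n,'tw',w.round(3).tolist(),'->',round(np.degrees(a),1)); print(json.dumps(dp)); print(json.dumps([w.round(3).tolist()]*n)); print([255]*n)
E
cat > ang.py <<'E'
from h import *
AX=np.array([.619,.160])
def angles(save=None):
    for n in('top','side'):
        d=snap(n,(save+n+'.png') if save else None); P=cloud(d); hsv=cv2.cvtColor(d['color'],cv2.COLOR_RGB2HSV); H,S,V=[hsv[...,k] for k in range(3)]
        y=(H>24)&(H<36)&(S>120)&(V>90)&(P[...,2]<.05)&(P[...,2]>0.01)&(np.hypot(P[...,0]-AX[0],P[...,1]-AX[1])<.15)
        if y.sum()>20: m=P[y].mean(0); print(n,'ticket',y.sum(),m.round(3),'ang',round(np.degrees(np.arctan2(m[1]-AX[1],m[0]-AX[0])),1))
        b=(P[...,2]>.215)&(P[...,2]<.27)&(np.hypot(P[...,0]-AX[0],P[...,1]-AX[1])<.075)&(S<60)&(V>70)
        q=P[b][:,:2]
        if len(q)>40:
            e,W=np.linalg.eigh(np.cov(q.T)); print(n,'board',len(q),q.mean(0).round(3),'axis dir',round(np.degrees(np.arctan2(W[1,1],W[0,1]))%180,1),np.sqrt(e).round(3))
        bl=(H>105)&(H<125)&(S>120)&(abs(P[...,2]-.105)<.008)&(np.hypot(P[...,0]-AX[0],P[...,1]-AX[1])<.14)
        k,l,s,c=cv2.connectedComponentsWithStats(bl.astype(np.uint8))
        for i in range(1,k):
            if s[i,4]>25: pp=P[l==i]; (cc,rr)=cv2.minEnclosingCircle(pp[:,:2].astype(np.float32)); print(n,'cup',np.round(cc,3),round(rr,3),round(np.degrees(np.arctan2(cc[1]-AX[1],cc[0]-AX[0])),1))
if __name__=='__main__':
    import sys; stat(); angles(sys.argv[1] if len(sys.argv)>1 else None)
E

```

Call:
apply_moves(
  dp=[
    [0.016,-0.035,0.096],
    [0.016,-0.03,0.096],
    [0.016,-0.02,0.097],
    [0.016,-0.01,0.09],
    [0,0,0],
  ],
  twist=[
    [0.003,0.001,0.002],
    [0.003,0.001,0.002],
    [0.003,0.001,0.002],
    [0.003,0.001,0.002],
    [0,0,0],
  ],
  jaw=[255,255,255,255,255],
)

```text
clock: 18.5
tcp_pos: [0.665, 0.1105, 0.3967]
orientation: [-3.138, 0.031, 0.017]
contact_force: [-0.4, 0.2, -0.5]
grip_width: -0.0001
```

```bash
python3 c.py 60 5
```

```text
t 18.5 p [0.665  0.1105 0.3967] z [-0.011  0.003 -1.   ] x [ 1.    -0.019 -0.011] q [-0.02  0.51 -0.35  1.54  0.18  1.13 -0.42] F [-0.4  0.2 -0.5] w -0.0001
theta -47.1 rad 0.0676
n 20 tw [-0.0, 0.0, -0.0] -> 52.9
[[0.003, -0.062, -0.028], [-0.005, -0.06, -0.027], [-0.012, -0.056, -0.027], [-0.018, -0.052, -0.027], [0.014, -0.032, -0.0], [0.011, -0.033, -0.0], [0.008, -0.034, 0.0], [0.005, -0.034, 0.0], [0.002, -0.035, 0.0], [-0.001, -0.035, 0.0], [-0.004, -0.035, 0.0], [-0.007, -0.034, 0.0], [-0.01, -0.034, 0.0], [-0.012, -0.033, 0.0], [-0.015, -0.031, 0.0], [-0.018, -0.03, 0.0], [-0.02, -0.028, 0.0], [-0.023, -0.027, 0.0], [-0.025, -0.024, 0.0], [-0.027, -0.022, 0.0]]
[[-0.0, 0.0, -0.0], [-0.0, 0.0, -0.0], [-0.0, 0.0, -0.0], [-0.0, 0.0, -0.0], [-0.0, 0.0, -0.0], [-0.0, 0.0, -0.0], [-0.0, 0.0, -0.0], [-0.0, 0.0, -0.0], [-0.0, 0.0, -0.0], [-0.0, 0.0, -0.0], [-0.0, 0.0, -0.0], [-0.0, 0.0, -0.0], [-0.0, 0.0, -0.0], [-0.0, 0.0, -0.0], [-0.0, 0.0, -0.0], [-0.0, 0.0, -0.0], [-0.0, 0.0, -0.0], [-0.0, 0.0, -0.0], [-0.0, 0.0, -0.0], [-0.0, 0.0, -0.0]]
[255, 255, 255, 255, 255, 255, 255, 255, 255, 255, 255, 255, 255, 255, 255, 255, 255, 255, 255, 255]
```

Call:
apply_moves(
  dp=[
    [0.003,-0.062,-0.028],
    [-0.005,-0.06,-0.027],
    [-0.012,-0.056,-0.027],
    [-0.018,-0.052,-0.027],
    [0.014,-0.032,0],
    [0.011,-0.033,0],
    [0.008,-0.034,0],
    [0.005,-0.034,0],
    [0.002,-0.035,0],
    [-0.001,-0.035,0],
    [-0.004,-0.035,0],
    [-0.007,-0.034,0],
    [-0.01,-0.034,0],
    [-0.012,-0.033,0],
    [-0.015,-0.031,0],
    [-0.018,-0.03,0],
    [-0.02,-0.028,0],
    [-0.023,-0.027,0],
    [-0.025,-0.024,0],
    [-0.027,-0.022,0],
  ],
  twist=[
    [0,0,0],
    [0,0,0],
    [0,0,0],
    [0,0,0],
    [0,0,0],
    [0,0,0],
    [0,0,0],
    [0,0,0],
    [0,0,0],
    [0,0,0],
    [0,0,0],
    [0,0,0],
    [0,0,0],
    [0,0,0],
    [0,0,0],
    [0,0,0],
    [0,0,0],
    [0,0,0],
    [0,0,0],
    [0,0,0],
  ],
  jaw=[255,255,255,255,255,255,255,255,255,255,255,255,255,255,255,255,255,255,255,255],
)

```text
clock: 20.5
tcp_pos: [0.6492, 0.2016, 0.4127]
orientation: [3.14, -0.039, -0.011]
contact_force: [2.5, -1.8, 0.3]
grip_width: 0.0
```

```bash
python3 ang.py a11; python3 c.py 160 6
```

```text
t 20.5 p [0.6492 0.2016 0.4127] z [-0.007 -0.002 -1.   ] x [ 1.    -0.025 -0.007] q [-0.14  0.51 -0.36  1.51  0.19  1.17 -0.56] F [ 2.5 -1.8  0.3] w 0.0
top ticket 25 [0.511 0.2   0.027] ang 159.7
side ticket 182 [0.513 0.182 0.025] ang 168.2
side board 723 [0.618 0.169] axis dir 79.5 [0.003 0.047]
side cup [0.698 0.084] 0.012 -44.2
side cup [0.67  0.085] 0.028 -55.6
side cup [0.696 0.216] 0.031 36.3
side cup [0.543 0.11 ] 0.029 -146.4
side cup [0.566 0.238] 0.03 124.0
t 20.6 p [0.6484 0.2027 0.4127] z [-0.008 -0.001 -1.   ] x [ 1.    -0.023 -0.008] q [-0.14  0.51 -0.36  1.51  0.18  1.17 -0.56] F [ 0.8  0.1 -0. ] w -0.0002
theta 55.4 rad 0.0519
n 18 tw [0.0, 0.0, -0.001] -> 160.0
[[-0.043, -0.016, 0.006], [-0.043, -0.011, 0.006], [-0.043, -0.006, 0.006], [-0.043, -0.001, 0.006], [-0.042, -0.005, 0.0], [-0.042, -0.0, 0.0], [-0.042, 0.004, 0.0], [-0.041, 0.008, 0.0], [-0.04, 0.012, 0.0], [-0.039, 0.016, 0.0], [-0.037, 0.02, 0.0], [-0.034, 0.024, 0.0], [-0.032, 0.027, 0.0], [-0.029, 0.031, 0.0], [-0.025, 0.033, 0.0], [-0.022, 0.036, 0.0], [-0.018, 0.038, 0.0], [-0.007, 0.017, 0.0]]
[[0.0, 0.0, -0.001], [0.0, 0.0, -0.001], [0.0, 0.0, -0.001], [0.0, 0.0, -0.001], [0.0, 0.0, -0.001], [0.0, 0.0, -0.001], [0.0, 0.0, -0.001], [0.0, 0.0, -0.001], [0.0, 0.0, -0.001], [0.0, 0.0, -0.001], [0.0, 0.0, -0.001], [0.0, 0.0, -0.001], [0.0, 0.0, -0.001], [0.0, 0.0, -0.001], [0.0, 0.0, -0.001], [0.0, 0.0, -0.001], [0.0, 0.0, -0.001], [0.0, 0.0, -0.001]]
[255, 255, 255, 255, 255, 255, 255, 255, 255, 255, 255, 255, 255, 255, 255, 255, 255, 255]
```

View pics/a11side.png

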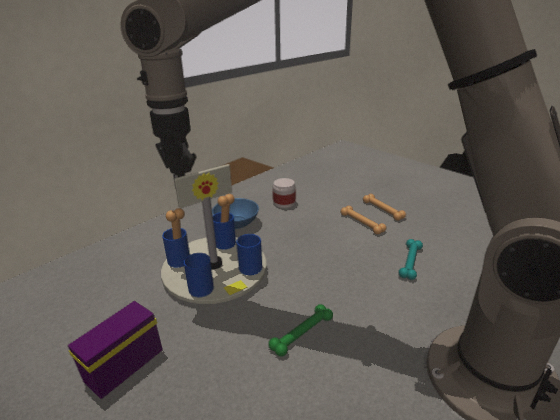

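The side view shows the star face turned toward the robot, bones standing at (176,235) and (226,220), spinner at about 169°. I'll continue round to 270°.

Call:
apply_moves(
  dp=[
    [-0.043,-0.016,0.006],
    [-0.043,-0.011,0.006],
    [-0.043,-0.006,0.006],
    [-0.043,-0.001,0.006],
    [-0.042,-0.005,0],
    [-0.042,0,0],
    [-0.042,0.004,0],
    [-0.041,0.008,0],
    [-0.04,0.012,0],
    [-0.039,0.016,0],
    [-0.037,0.02,0],
    [-0.034,0.024,0],
    [-0.032,0.027,0],
    [-0.029,0.031,0],
    [-0.025,0.033,0],
    [-0.02,0.033,0],
    [-0.01,0.02,0],
    [0,0,0],
  ],
  twist=[
    [0,0,0],
    [0,0,0],
    [0,0,0],
    [0,0,0],
    [0,0,0],
    [0,0,0],
    [0,0,0],
    [0,0,0],
    [0,0,0],
    [0,0,0],
    [0,0,0],
    [0,0,0],
    [0,0,0],
    [0,0,0],
    [0,0,0],
    [0,0,0],
    [0,0,0],
    [0,0,0],
  ],
  jaw=[255,255,255,255,255,255,255,255,255,255,255,255,255,255,255,255,255,255],
)

```text
clock: 22.4
tcp_pos: [0.569, 0.1817, 0.4111]
orientation: [-3.137, 0.034, 0.007]
contact_force: [1.3, 1.2, 0.6]
grip_width: 0.0
```

```bash
python3 ang.py a12; python3 c.py 160 6
```

```text
t 22.4 p [0.569  0.1817 0.4111] z [-0.004  0.004 -1.   ] x [ 1.    -0.022 -0.004] q [-0.11  0.37 -0.39  1.72  0.15  1.08 -0.57] F [1.3 1.2 0.6] w 0.0
top ticket 132 [0.605 0.053 0.027] ang -97.6
top cup [0.67  0.086] 0.027 -55.4
side board 319 [0.613 0.166] axis dir 171.1 [0.005 0.049]
side cup [0.677 0.088] 0.031 -51.2
side cup [0.693 0.217] 0.031 37.6
side cup [0.546 0.106] 0.03 -143.6
side cup [0.563 0.236] 0.031 126.6
t 22.5 p [0.5691 0.1819 0.411 ] z [-0.005  0.004 -1.   ] x [ 1.    -0.022 -0.005] q [-0.11  0.37 -0.39  1.72  0.15  1.08 -0.57] F [0.2 0.4 0.2] w 0.0002
theta 156.3 rad 0.0545
n 1 tw [-0.002, 0.002, -0.01] -> 160.0
[[0.003, 0.032, 0.002]]
[[-0.002, 0.002, -0.01]]
[255]
```

View pics/a12side.png

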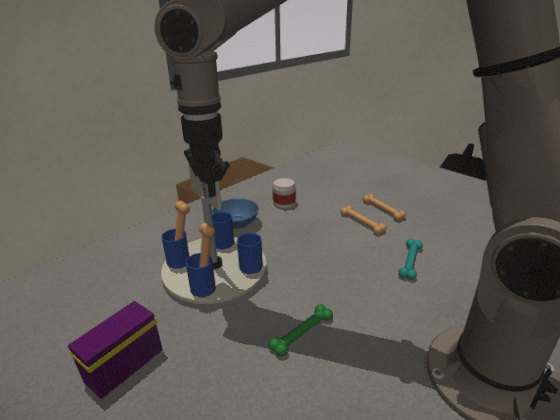

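Spinner is at about 262°, both bones standing at (181,235) and (206,255), and the two empty cups are on the right. Next is the third bone at (364,219).

```bash
cat > g2.py <<'E'
import sys
from kin import *
S,X=json.load(open('kin.json'))
x,y,a,h=map(float,sys.argv[1:5])
p0,R0,o=pose(); p1=p0+np.array([0,0,.06]); show(p1,R0,n=2); p,R=grasp((x,y),a,h=h); q,m=path(p1,R0,p,R,np.array(o['joints']),S,X); print('q',q.round(2),m); show(p,R,cur=(p1,R0))
E
python3 g2.py .4845 -.281 -8.9 .1
```

```text
n 2 L 0.06 A 0.0
tw [0.0, 0.0, 0.0]
dp [[-0.001, -0.001, -0.25], [-0.001, -0.001, -0.25]]
q [ 0.27  0.65  0.14  1.63 -0.    1.2  -1.33] 1.9370453063073656e-05
n 13 L 0.5176 A 99.2
tw [-0.01, -0.011, 0.062]
dp [[0.008, 0.306, 0.129], [0.05, 0.299, 0.134], [0.091, 0.287, 0.138], [0.131, 0.27, 0.141], [0.167, 0.248, 0.143], [0.201, 0.221, 0.144], [0.231, 0.19, 0.143], [0.257, 0.156, 0.141], [0.278, 0.118, 0.138], [0.294, 0.079, 0.133], [0.304, 0.037, 0.128], [0.309, -0.005, 0.121], [0.308, -0.048, 0.114]]
```

Call:
apply_moves(
  dp=[
    [0,0,-0.25],
    [0,0,-0.25],
    [0.008,0.306,0.129],
    [0.05,0.299,0.134],
    [0.091,0.287,0.138],
    [0.131,0.27,0.141],
    [0.167,0.248,0.143],
    [0.201,0.221,0.144],
    [0.231,0.19,0.143],
    [0.257,0.156,0.141],
    [0.278,0.118,0.138],
    [0.294,0.079,0.133],
    [0.304,0.037,0.128],
    [0.309,-0.005,0.121],
    [0.308,-0.048,0.114],
    [0,0,0],
  ],
  twist=[
    [0,0,0],
    [0,0,0],
    [-0.01,-0.011,0.062],
    [-0.01,-0.011,0.062],
    [-0.01,-0.011,0.062],
    [-0.01,-0.011,0.062],
    [-0.01,-0.011,0.062],
    [-0.01,-0.011,0.062],
    [-0.01,-0.011,0.062],
    [-0.01,-0.011,0.062],
    [-0.01,-0.011,0.062],
    [-0.01,-0.011,0.062],
    [-0.01,-0.011,0.062],
    [-0.01,-0.011,0.062],
    [-0.01,-0.011,0.062],
    [0,0,0],
  ],
  jaw=[255,255,255,255,80,80,80,80,80,80,80,80,80,80,80,80],
)

```text
clock: 24.1
tcp_pos: [0.5515, -0.3111, 0.2644]
orientation: [1.78, -2.23, -0.416]
contact_force: [-0.5, -0.9, -0.8]
grip_width: 0.0587
```

```bash
python3 -c "
from h import *
for n in ('top','side'):
    d=snap(n); print(n,*bones(d),sep='\n')"; python3 g.py .4845 -.281 -8.9 .025 5
```

```text
top
{'px': array([217., 147.]), 'n': np.int32(151), 'mid': array([0.6875, 0.202 ]), 'rect': (0.6872, 0.2018), 'L': 0.057, 'ang': 83.0, 'zmed': 0.179, 'zmax': 0.189}
{'px': array([211., 195.]), 'n': np.int32(150), 'mid': array([0.5568, 0.2144]), 'rect': (0.5606, 0.2156), 'L': 0.049, 'ang': 93.1, 'zmed': 0.182, 'zmax': 0.189}
{'px': array([388., 235.]), 'n': np.int32(239), 'mid': array([ 0.4553, -0.2803]), 'rect': (0.4541, -0.2819), 'L': 0.095, 'ang': 167.3, 'zmed': 0.023, 'zmax': 0.032}
{'px': array([526., 396.]), 'n': np.int32(3200), 'mid': array([-0.0182, -0.6288]), 'rect': (0.0001, -0.6261), 'L': 0.263, 'ang': 90.5, 'zmed': 0.005, 'zmax': 0.108}
side
{'px': array([384., 206.]), 'n': np.int32(286), 'mid': array([ 0.4808, -0.39  ]), 'rect': (0.4799, -0.3939), 'L': 0.155, 'ang': 167.8, 'zmed': 0.02, 'zmax': 0.027}
{'px': array([180., 217.]), 'n': np.int32(297), 'mid': array([0.6816, 0.197 ]), 'rect': (0.6852, 0.1942), 'L': 0.042, 'ang': 55.8, 'zmed': 0.152, 'zmax': 0.183}
{'px': array([363., 219.]), 'n': np.int32(301), 'mid': array([ 0.4831, -0.2787]), 'rect': (0.4824, -0.2833), 'L': 0.154, 'ang': 171.2, 'zmed': 0.02, 'zmax': 0.028}
{'px': array([206., 241.]), 'n': np.int32(368), 'mid': array([0.6905, 0.1365]), 'rect': (0.6858, 0.1286), 'L': 0.339, 'ang': 149.6, 'zmed': 0.151, 'zmax': 0.186}
t 24.2 p [ 0.5537 -0.3061  0.2658] z [-0.37   0.063 -0.927] x [-0.208 -0.978  0.017] q [ 0.28  0.65  0.15  1.65  0.    1.22 -1.36] F [1.  0.  0.5] w 0.0586
tgt [ 0.5701 -0.2944  0.1935] q [ 0.28  0.75  0.12  1.66 -0.01  1.08 -1.34] err 0.0
n 5 L 0.075 A 3.9
tw [0.003, 0.0, -0.005]
dp [[-0.027, -0.066, 0.103], [-0.026, -0.065, 0.103], [-0.025, -0.065, 0.104], [-0.025, -0.065, 0.104], [-0.024, -0.064, 0.105]]
```

Call:
apply_moves(
  dp=[
    [-0.027,-0.066,0.103],
    [-0.026,-0.065,0.103],
    [-0.025,-0.065,0.104],
    [-0.025,-0.065,0.104],
    [-0.024,-0.064,0.1],
    [0,0,0],
  ],
  twist=[
    [0.003,0,-0.005],
    [0.003,0,-0.005],
    [0.003,0,-0.005],
    [0.003,0,-0.005],
    [0.003,0,-0.005],
    [0,0,0],
  ],
  jaw=[80,80,80,80,80,80],
)

```text
clock: 24.8
tcp_pos: [0.5741, -0.2857, 0.188]
orientation: [1.895, -2.188, -0.395]
contact_force: [0.0, 0.1, 0.3]
grip_width: 0.0586
```

```bash
python3 g.py .4845 -.281 -8.9 .002 4
```

```text
t 24.8 p [ 0.5741 -0.2857  0.188 ] z [-0.337  0.058 -0.94 ] x [-0.144 -0.99  -0.01 ] q [ 0.27  0.76  0.11  1.66 -0.01  1.07 -1.34] F [0.  0.1 0.3] w 0.0586
tgt [ 0.5701 -0.2944  0.1705] q [ 0.28  0.78  0.12  1.66 -0.01  1.04 -1.34] err 0.0
n 4 L 0.0199 A 0.8
tw [-0.0, 0.001, 0.002]
dp [[0.019, -0.007, 0.036], [0.019, -0.007, 0.036], [0.019, -0.007, 0.036], [0.019, -0.007, 0.036]]
```

Call:
apply_moves(
  dp=[
    [0.019,-0.007,0.036],
    [0.019,-0.007,0.036],
    [0.019,-0.007,0.036],
    [0.015,-0.007,0.032],
    [0,0,0],
    [0,0,0],
    [0,0,0],
    [0,0,0],
    [0,0,0],
    [0,0,0],
  ],
  twist=[
    [0,0.001,0.002],
    [0,0.001,0.002],
    [0,0.001,0.002],
    [0,0.001,0.002],
    [0,0,0],
    [0,0,0],
    [0,0,0],
    [0,0,0],
    [0,0,0],
    [0,0,0],
  ],
  jaw=[80,80,80,80,80,255,255,255,255,255],
)

```text
clock: 25.8
tcp_pos: [0.5701, -0.296, 0.1714]
orientation: [1.871, -2.2, -0.378]
contact_force: [0.4, -0.4, -1.3]
grip_width: 0.0173
```

```bash
cat > lift.py <<'E'
import sys
from kin import *
S,X=json.load(open('kin.json'))
x,y,z,az=map(float,sys.argv[1:5])
stat()
p,R,o=pose(); print('contact',(p+.1655*R.as_matrix()[:,2]).round(4)); up=p+np.array([0,0,.10]); show(up,R,n=5)
p2,R2=place((x,y,z),None,az); q,m=path(up,R,p2,R2,np.array(o['joints']),S,X,16); print(p2,q.round(2),m); show(p2,R2,cur=(up,R))
E
python3 lift.py .66 -.03 .27 92
```

```text
t 25.8 p [ 0.5701 -0.296   0.1714] z [-0.336  0.048 -0.941] x [-0.159 -0.987  0.007] q [ 0.28  0.78  0.12  1.66 -0.01  1.04 -1.35] F [ 0.4 -0.4 -1.3] w 0.0173
contact [ 0.5145 -0.2881  0.0157]
n 5 L 0.1 A 0.0
tw [0.0, 0.0, 0.0]
dp [[0.001, 0.057, -0.157], [0.001, 0.057, -0.157], [0.001, 0.057, -0.157], [0.001, 0.057, -0.157], [0.001, 0.057, -0.157]]
[ 0.66542754 -0.18542439  0.32660433] [ 0.85  0.92 -0.81  1.44 -0.57  1.36  0.44] 2.7204679343232797e-05
n 16 L 0.1561 A 126.8
tw [0.033, -0.024, -0.052]
dp [[-0.065, -0.028, -0.041], [-0.063, -0.037, -0.035], [-0.06, -0.046, -0.029], [-0.056, -0.054, -0.023], [-0.051, -0.061, -0.016], [-0.045, -0.067, -0.009], [-0.037, -0.072, -0.002], [-0.029, -0.076, 0.005], [-0.02, -0.078, 0.011], [-0.011, -0.079, 0.017], [-0.002, -0.078, 0.023], [0.008, -0.076, 0.028], [0.017, -0.072, 0.033], [0.027, -0.067, 0.037], [0.036, -0.061, 0.04], [0.044, -0.054, 0.042]]
```

Call:
apply_moves(
  dp=[
    [0.001,0.057,-0.157],
    [0.001,0.057,-0.157],
    [0.001,0.057,-0.157],
    [0.001,0.057,-0.157],
    [0.001,0.057,-0.157],
    [0,0.02,-0.05],
  ],
  twist=[
    [0,0,0],
    [0,0,0],
    [0,0,0],
    [0,0,0],
    [0,0,0],
    [0,0,0],
  ],
  jaw=[255,255,255,255,255,255],
)

```text
clock: 26.4
tcp_pos: [0.5692, -0.2947, 0.2794]
orientation: [1.871, -2.197, -0.384]
contact_force: [0.6, -0.7, -1.7]
grip_width: 0.0175
```

Call:
apply_moves(
  dp=[
    [-0.065,-0.028,-0.041],
    [-0.063,-0.037,-0.035],
    [-0.06,-0.046,-0.029],
    [-0.056,-0.054,-0.023],
    [-0.051,-0.061,-0.016],
    [-0.045,-0.067,-0.009],
    [-0.037,-0.072,-0.002],
    [-0.029,-0.076,0.005],
    [-0.02,-0.078,0.011],
    [-0.011,-0.079,0.017],
    [-0.002,-0.078,0.023],
    [0.008,-0.076,0.028],
    [0.017,-0.072,0.033],
    [0.027,-0.067,0.037],
    [0.036,-0.061,0.04],
    [0.044,-0.054,0.042],
    [0,0,0],
  ],
  twist=[
    [0.033,-0.024,-0.052],
    [0.033,-0.024,-0.052],
    [0.033,-0.024,-0.052],
    [0.033,-0.024,-0.052],
    [0.033,-0.024,-0.052],
    [0.033,-0.024,-0.052],
    [0.033,-0.024,-0.052],
    [0.033,-0.024,-0.052],
    [0.033,-0.024,-0.052],
    [0.033,-0.024,-0.052],
    [0.033,-0.024,-0.052],
    [0.033,-0.024,-0.052],
    [0.033,-0.024,-0.052],
    [0.033,-0.024,-0.052],
    [0.033,-0.024,-0.052],
    [0.033,-0.024,-0.052],
    [0,0,0],
  ],
  jaw=[255,255,255,255,255,255,255,255,255,255,255,255,255,255,255,255,255],
)

```text
clock: 28.1
tcp_pos: [0.659, -0.1794, 0.3276]
orientation: [-1.884, -0.117, 0.018]
contact_force: [0.7, -0.3, -2.1]
grip_width: 0.0173
```

```bash
python3 l.py .676 .087 .25 92; python3 ang.py a13
```

```text
t 28.1 p [ 0.659  -0.1794  0.3276] z [-0.071  0.948 -0.311] x [0.995 0.09  0.046] q [ 0.85  0.92 -0.81  1.45 -0.59  1.4   0.51] F [ 0.7 -0.3 -2.1] w 0.0173
tgt [ 0.6814 -0.0684  0.3066] q [ 0.72  0.91 -0.82  1.53 -0.64  1.18  0.45] err 0.0
n 3 L 0.1152 A 4.6
tw [-0.005, 0.006, 0.01]
dp [[0.087, -0.035, 0.306], [0.083, -0.04, 0.307], [0.078, -0.045, 0.307]]
t 28.1 p [ 0.659  -0.1794  0.3276] z [-0.071  0.948 -0.311] x [0.995 0.09  0.046] q [ 0.85  0.92 -0.81  1.45 -0.59  1.4   0.51] F [ 0.7 -0.3 -2.1] w 0.0173
top ticket 127 [0.607 0.052 0.027] ang -96.5
top board 92 [0.616 0.156] axis dir 172.7 [0.002 0.048]
top cup [0.666 0.084] 0.025 -58.3
top cup [0.541 0.099] 0.026 -142.0
side board 649 [0.611 0.165] axis dir 173.2 [0.001 0.04 ]
side cup [0.677 0.088] 0.031 -51.1
side cup [0.691 0.219] 0.031 39.2
side cup [0.547 0.104] 0.03 -142.3
side cup [0.56  0.233] 0.03 128.7
```

View pics/a13side.png

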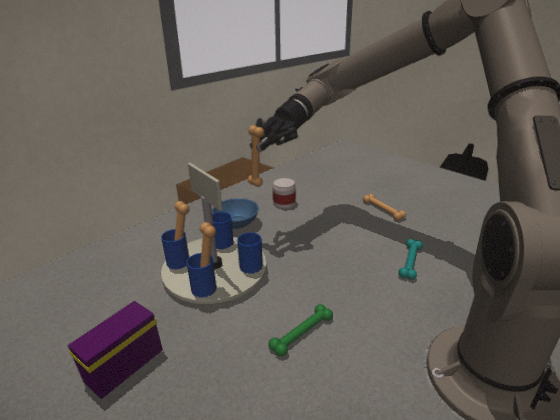

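The third bone is held upright at (255,155). Next I'll go over the rear-right cup, measured at (.677,.088).

Call:
apply_moves(
  dp=[
    [0.083,-0.037,0.295],
    [0.08,-0.04,0.295],
    [0.075,-0.045,0.29],
    [0,0,0],
  ],
  twist=[
    [-0.005,0.006,0.01],
    [-0.005,0.006,0.01],
    [-0.005,0.006,0.01],
    [0,0,0],
  ],
  jaw=[255,255,255,255],
)

```text
clock: 28.6
tcp_pos: [0.6807, -0.0756, 0.3057]
orientation: [-1.937, -0.002, 0.022]
contact_force: [-0.1, 0.6, 0.1]
grip_width: 0.0176
```

```bash
cat > down.py <<'E'
import sys
from h import *
x,y,z=map(float,sys.argv[1:4])
stat(); p,R,o=pose(); C=p+.1655*R.as_matrix()[:,2]; print('contact',C.round(4))
d=snap('side'); P=cloud(d); m=tanmask(d,P,((C[0]-.04,C[0]+.04),(C[1]-.04,C[1]+.05),(C[2]-.13,C[2]+.07))); q=P[m]
for lo in np.arange(.1,.3,.02):
    s=q[(q[:,2]>lo)&(q[:,2]<=lo+.02)]
    if len(s)>8: print(round(lo,2),len(s),s.mean(0).round(4))
c=np.array([x,y,z])
p2=p+(c-C); show(p2,R,n=2); p3=p2+np.array([0,0.0,-.06]); show(p3,R,n=5,cur=(p2,R))
E
python3 down.py .6765 .089 .235
```

```text
t 28.6 p [ 0.6807 -0.0756  0.3057] z [-0.017  0.934 -0.358] x [ 1.     0.012 -0.015] q [ 0.73  0.9  -0.81  1.53 -0.64  1.17  0.43] F [-0.1  0.6  0.1] w 0.0176
contact [0.678  0.0789 0.2464]
0.14 31 [0.66   0.0833 0.1534]
0.16 24 [0.668  0.0812 0.1664]
0.18 20 [0.6706 0.0803 0.1888]
0.2 24 [0.6709 0.0819 0.2123]
0.22 53 [0.6733 0.0882 0.2296]
0.24 45 [0.6754 0.0883 0.2515]
0.26 56 [0.6749 0.0847 0.2702]
0.28 124 [0.6707 0.0888 0.2903]
n 2 L 0.0174 A 0.2
tw [0.0, -0.001, -0.0]
dp [[-0.006, 0.024, 0.068], [-0.006, 0.024, 0.068]]
n 5 L 0.06 A 0.0
tw [0.0, 0.0, 0.0]
dp [[0.001, 0.093, 0.036], [0.001, 0.093, 0.036], [0.001, 0.093, 0.036], [0.001, 0.093, 0.036], [0.001, 0.093, 0.036]]
```

Call:
apply_moves(
  dp=[
    [-0.006,0.024,0.065],
    [-0.006,0.024,0.065],
    [0,0,0],
    [0.001,0.093,0.046],
    [0.001,0.093,0.046],
    [0.001,0.093,0.046],
    [0.001,0.093,0.046],
    [0.001,0.093,0.046],
    [0,0,0],
  ],
  twist=[
    [0,0,0],
    [0,0,0],
    [0,0,0],
    [0,0,0],
    [0,0,0],
    [0,0,0],
    [0,0,0],
    [0,0,0],
    [0,0,0],
  ],
  jaw=[255,255,255,255,255,255,255,255,255],
)

```text
clock: 29.55
tcp_pos: [0.6779, -0.0658, 0.2234]
orientation: [-1.947, 0.014, 0.018]
contact_force: [1.0, 0.5, -1.1]
grip_width: 0.0177
```

```bash
cat > down2.py <<'E'
import sys
from h import *
x,y,z=map(float,sys.argv[1:4])
stat(); p,R,o=pose(); C=p+.1655*R.as_matrix()[:,2]; print('contact',C.round(4))
d=snap('side'); cv2.imwrite('pics/'+sys.argv[4],cv2.resize(d['color'][130:310,150:350,::-1],None,fx=3,fy=3))
show(p+np.array([x,y,z])-C,R,n=3)
E
python3 down2.py .6765 .087 .142 s14.png
```

```text
t 29.55 p [ 0.6779 -0.0658  0.2234] z [-0.006  0.93  -0.367] x [ 1.    -0.001 -0.019] q [ 0.7   1.   -0.78  1.56 -0.62  1.07  0.51] F [ 1.   0.5 -1.1] w 0.0177
contact [0.677  0.0882 0.1626]
n 3 L 0.0217 A 0.1
tw [-0.0, -0.0, 0.0]
dp [[-0.001, 0.057, 0.019], [-0.001, 0.057, 0.019], [-0.001, 0.057, 0.019]]
```

View pics/s14.png

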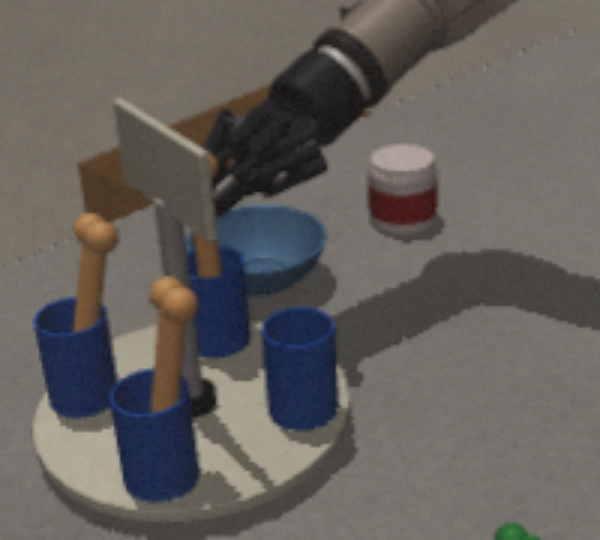

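The third bone is in the rear-right cup, shaft at crop (207,255). I'll lower it, release and retreat.

Call:
apply_moves(
  dp=[
    [0,0.053,0.019],
    [0,0.053,0.019],
    [0,0.048,0.017],
    [0,0,0],
    [0,0,0],
    [0,0,0],
    [0,0,0],
    [0,0,-0.1],
    [0,0,-0.2],
    [0,0,-0.3],
    [0,0,-0.3],
    [0,0,-0.2],
    [0,0,0],
  ],
  twist=[
    [0,0,0],
    [0,0,0],
    [0,0,0],
    [0,0,0],
    [0,0,0],
    [0,0,0],
    [0,0,0],
    [0,0,0],
    [0,0,0],
    [0,0,0],
    [0,0,0],
    [0,0,0],
    [0,0,0],
  ],
  jaw=[255,255,255,255,130,130,80,80,80,80,80,80,80],
)

```text
clock: 30.9
tcp_pos: [0.6795, -0.1964, 0.2588]
orientation: [-1.947, 0.009, 0.012]
contact_force: [0.7, 0.3, 0.1]
grip_width: 0.0587
```

```bash
python3 -c "
from h import *
for n in ('side','top'):
    d=snap(n,'s15'+n+'.png'); print(n,*bones(d),sep='\n')"; python3 g.py .481 -.392 -12.5 .1
```

```text
side
{'px': array([384., 206.]), 'n': np.int32(278), 'mid': array([ 0.4797, -0.3899]), 'rect': (0.4786, -0.3942), 'L': 0.157, 'ang': 168.0, 'zmed': 0.021, 'zmax': 0.027}
{'px': array([180., 218.]), 'n': np.int32(292), 'mid': array([0.6814, 0.1972]), 'rect': (0.6837, 0.198), 'L': 0.042, 'ang': 58.0, 'zmed': 0.152, 'zmax': 0.183}
{'px': array([206., 241.]), 'n': np.int32(370), 'mid': array([0.6913, 0.1349]), 'rect': (0.6869, 0.1279), 'L': 0.342, 'ang': 149.2, 'zmed': 0.151, 'zmax': 0.185}
top
{'px': array([217., 147.]), 'n': np.int32(153), 'mid': array([0.6876, 0.2025]), 'rect': (0.6932, 0.1996), 'L': 0.056, 'ang': 82.2, 'zmed': 0.179, 'zmax': 0.187}
{'px': array([250., 150.]), 'n': np.int32(174), 'mid': array([0.6782, 0.1016]), 'rect': (0.6781, 0.1018), 'L': 0.047, 'ang': 94.8, 'zmed': 0.179, 'zmax': 0.191}
{'px': array([211., 195.]), 'n': np.int32(148), 'mid': array([0.5571, 0.2157]), 'rect': (0.56, 0.2158), 'L': 0.046, 'ang': 89.7, 'zmed': 0.182, 'zmax': 0.191}
{'px': array([427., 224.]), 'n': np.int32(392), 'mid': array([ 0.4807, -0.3961]), 'rect': (0.4806, -0.3968), 'L': 0.156, 'a
[... 185 characters left out ...]
0.005, 'zmax': 0.109}
t 31.0 p [ 0.6791 -0.1924  0.2578] z [-0.009  0.931 -0.365] x [ 1.     0.004 -0.014] q [ 0.81  0.99 -0.74  1.42 -0.56  1.31  0.49] F [-0.6 -0.3 -0.6] w 0.0586
tgt [ 0.5656 -0.4107  0.2685] q [ 0.36  0.75  0.25  1.48 -0.05  1.26 -1.19] err 0.0
n 16 L 0.2463 A 126.4
tw [-0.032, 0.024, 0.052]
dp [[-0.06, 0.037, -0.107], [-0.049, 0.05, -0.107], [-0.038, 0.062, -0.106], [-0.025, 0.072, -0.103], [-0.012, 0.081, -0.099], [0.002, 0.088, -0.093], [0.017, 0.093, -0.087], [0.031, 0.096, -0.079], [0.046, 0.097, -0.071], [0.06, 0.095, -0.062], [0.073, 0.092, -0.052], [0.085, 0.086, -0.042], [0.096, 0.079, -0.032], [0.105, 0.07, -0.022], [0.113, 0.059, -0.012], [0.12, 0.047, -0.003]]
```

View pics/s15side.png

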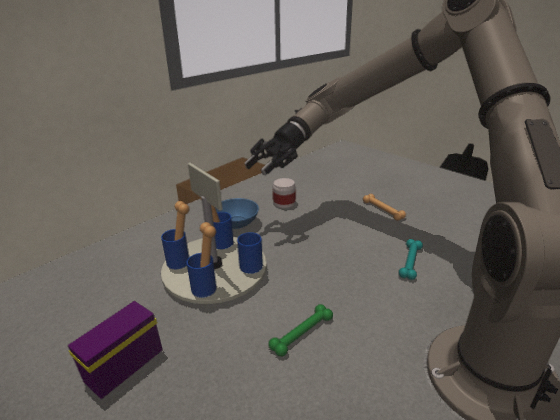

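Three bones are standing, and the last lies at (384,206).

Call:
apply_moves(
  dp=[
    [-0.06,0.037,-0.107],
    [-0.049,0.05,-0.107],
    [-0.038,0.062,-0.106],
    [-0.025,0.072,-0.103],
    [-0.012,0.081,-0.099],
    [0.002,0.088,-0.093],
    [0.017,0.093,-0.087],
    [0.031,0.096,-0.079],
    [0.046,0.097,-0.071],
    [0.06,0.095,-0.062],
    [0.073,0.092,-0.052],
    [0.085,0.086,-0.042],
    [0.096,0.079,-0.032],
    [0.105,0.07,-0.022],
    [0.113,0.059,-0.012],
    [0.12,0.047,-0.003],
    [0,0,0],
  ],
  twist=[
    [-0.032,0.024,0.052],
    [-0.032,0.024,0.052],
    [-0.032,0.024,0.052],
    [-0.032,0.024,0.052],
    [-0.032,0.024,0.052],
    [-0.032,0.024,0.052],
    [-0.032,0.024,0.052],
    [-0.032,0.024,0.052],
    [-0.032,0.024,0.052],
    [-0.032,0.024,0.052],
    [-0.032,0.024,0.052],
    [-0.032,0.024,0.052],
    [-0.032,0.024,0.052],
    [-0.032,0.024,0.052],
    [-0.032,0.024,0.052],
    [-0.032,0.024,0.052],
    [0,0,0],
  ],
  jaw=[80,80,80,80,80,80,80,80,80,80,80,80,80,80,80,80,80],
)

```text
clock: 32.7
tcp_pos: [0.5605, -0.3815, 0.2623]
orientation: [1.766, -2.214, -0.435]
contact_force: [-0.4, -0.1, 0.1]
grip_width: 0.0587
```

```bash
python3 g.py .481 -.392 -12.5 .025 5; python3 -c "
from h import *
d=snap('side'); print(*bones(d),sep='\n')"
```

```text
t 32.7 p [ 0.5605 -0.3815  0.2623] z [-0.394  0.062 -0.917] x [-0.217 -0.976  0.027] q [ 0.31  0.74  0.26  1.52 -0.02  1.28 -1.25] F [-0.4 -0.1  0.1] w 0.0587
tgt [ 0.5656 -0.4107  0.1935] q [ 0.37  0.83  0.23  1.5  -0.06  1.15 -1.2 ] err 0.0
n 5 L 0.0749 A 3.8
tw [0.006, -0.002, -0.001]
dp [[0.043, -0.063, 0.099], [0.043, -0.062, 0.099], [0.044, -0.061, 0.1], [0.045, -0.06, 0.1], [0.045, -0.058, 0.101]]
{'px': array([385., 206.]), 'n': np.int32(271), 'mid': array([ 0.4801, -0.3899]), 'rect': (0.4793, -0.3925), 'L': 0.152, 'ang': 167.8, 'zmed': 0.02, 'zmax': 0.027}
{'px': array([180., 218.]), 'n': np.int32(298), 'mid': array([0.6814, 0.1971]), 'rect': (0.6866, 0.1936), 'L': 0.042, 'ang': 54.7, 'zmed': 0.153, 'zmax': 0.184}
{'px': array([206., 241.]), 'n': np.int32(372), 'mid': array([0.6908, 0.1351]), 'rect': (0.6865, 0.1281), 'L': 0.341, 'ang': 149.2, 'zmed': 0.151, 'zmax': 0.184}
```

Call:
apply_moves(
  dp=[
    [0.043,-0.063,0.099],
    [0.043,-0.062,0.099],
    [0.044,-0.061,0.1],
    [0.045,-0.06,0.1],
    [0.04,-0.055,0.095],
    [0,0,0],
  ],
  twist=[
    [0.006,-0.002,-0.001],
    [0.006,-0.002,-0.001],
    [0.006,-0.002,-0.001],
    [0.006,-0.002,-0.001],
    [0.006,-0.002,-0.001],
    [0,0,0],
  ],
  jaw=[80,80,80,80,80,80],
)

```text
clock: 33.35
tcp_pos: [0.5681, -0.4063, 0.1849]
orientation: [1.843, -2.258, -0.398]
contact_force: [-0.4, 0.5, 0.1]
grip_width: 0.0587
```

```bash
python3 g.py .481 -.392 -12.5 .002 4
```

```text
t 33.35 p [ 0.5681 -0.4063  0.1849] z [-0.32   0.082 -0.944] x [-0.203 -0.979 -0.016] q [ 0.38  0.84  0.21  1.51 -0.07  1.13 -1.18] F [-0.4  0.5  0.1] w 0.0587
tgt [ 0.5656 -0.4107  0.1705] q [ 0.38  0.86  0.22  1.51 -0.06  1.12 -1.2 ] err 0.0
n 4 L 0.0152 A 1.4
tw [-0.002, 0.001, 0.002]
dp [[0.011, -0.007, 0.029], [0.011, -0.007, 0.029], [0.01, -0.007, 0.029], [0.01, -0.007, 0.029]]
```

Call:
apply_moves(
  dp=[
    [0.011,-0.007,0.029],
    [0.011,-0.007,0.029],
    [0.01,-0.007,0.029],
    [0.01,-0.007,0.025],
    [0,0,0],
    [0,0,0],
    [0,0,0],
    [0,0,0],
    [0,0,0],
    [0,0,0],
  ],
  twist=[
    [-0.002,0.001,0.002],
    [-0.002,0.001,0.002],
    [-0.002,0.001,0.002],
    [-0.002,0.001,0.002],
    [0,0,0],
    [0,0,0],
    [0,0,0],
    [0,0,0],
    [0,0,0],
    [0,0,0],
  ],
  jaw=[80,80,80,80,80,255,255,255,255,255],
)

```text
clock: 34.35
tcp_pos: [0.5666, -0.4111, 0.1718]
orientation: [1.813, -2.257, -0.402]
contact_force: [-0.6, -0.1, 0.0]
grip_width: 0.0174
```

```bash
python3 lift.py .555 -.03 .27 95
```

```text
t 34.35 p [ 0.5666 -0.4111  0.1718] z [-0.336  0.075 -0.939] x [-0.215 -0.977 -0.001] q [ 0.38  0.86  0.22  1.5  -0.06  1.12 -1.2 ] F [-0.6 -0.1  0. ] w 0.0174
contact [ 0.511  -0.3986  0.0164]
n 5 L 0.1 A 0.0
tw [0.0, 0.0, 0.0]
dp [[-0.0, 0.057, -0.156], [-0.0, 0.057, -0.156], [-0.0, 0.057, -0.156], [-0.0, 0.057, -0.156], [-0.0, 0.057, -0.156]]
[ 0.56855439 -0.18492733  0.32660433] [ 0.91  0.78 -0.72  1.66 -0.65  1.4   0.62] 2.336677715789119e-05
n 17 L 0.2327 A 130.6
tw [0.029, -0.024, -0.052]
dp [[-0.108, 0.031, -0.017], [-0.112, 0.018, -0.013], [-0.114, 0.005, -0.008], [-0.114, -0.008, -0.002], [-0.112, -0.02, 0.004], [-0.109, -0.031, 0.011], [-0.104, -0.042, 0.019], [-0.098, -0.051, 0.027], [-0.091, -0.06, 0.035], [-0.082, -0.067, 0.043], [-0.072, -0.072, 0.051], [-0.061, -0.076, 0.059], [-0.05, -0.078, 0.067], [-0.038, -0.078, 0.074], [-0.026, -0.077, 0.08], [-0.013, -0.074, 0.086], [-0.001, -0.069, 0.091]]
```

Call:
apply_moves(
  dp=[
    [0,0.057,-0.156],
    [0,0.057,-0.156],
    [0,0.057,-0.156],
    [0,0.057,-0.156],
    [0,0.057,-0.156],
    [0,0.02,-0.05],
  ],
  twist=[
    [0,0,0],
    [0,0,0],
    [0,0,0],
    [0,0,0],
    [0,0,0],
    [0,0,0],
  ],
  jaw=[255,255,255,255,255,255],
)

```text
clock: 34.95
tcp_pos: [0.5665, -0.4114, 0.2895]
orientation: [1.814, -2.259, -0.398]
contact_force: [0.3, 0.1, -1.1]
grip_width: 0.0175
```

Call:
apply_moves(
  dp=[
    [-0.108,0.031,-0.017],
    [-0.112,0.018,-0.013],
    [-0.114,0.005,-0.008],
    [-0.114,-0.008,-0.002],
    [-0.112,-0.02,0.004],
    [-0.109,-0.031,0.011],
    [-0.104,-0.042,0.019],
    [-0.098,-0.051,0.027],
    [-0.091,-0.06,0.035],
    [-0.082,-0.067,0.043],
    [-0.072,-0.072,0.051],
    [-0.061,-0.076,0.059],
    [-0.05,-0.078,0.067],
    [-0.038,-0.078,0.074],
    [-0.026,-0.077,0.08],
    [-0.013,-0.074,0.086],
    [-0.001,-0.069,0.085],
    [0,0,0],
  ],
  twist=[
    [0.029,-0.024,-0.052],
    [0.029,-0.024,-0.052],
    [0.029,-0.024,-0.052],
    [0.029,-0.024,-0.052],
    [0.029,-0.024,-0.052],
    [0.029,-0.024,-0.052],
    [0.029,-0.024,-0.052],
    [0.029,-0.024,-0.052],
    [0.029,-0.024,-0.052],
    [0.029,-0.024,-0.052],
    [0.029,-0.024,-0.052],
    [0.029,-0.024,-0.052],
    [0.029,-0.024,-0.052],
    [0.029,-0.024,-0.052],
    [0.029,-0.024,-0.052],
    [0.029,-0.024,-0.052],
    [0.029,-0.024,-0.052],
    [0,0,0],
  ],
  jaw=[255,255,255,255,255,255,255,255,255,255,255,255,255,255,255,255,255,255],
)

```text
clock: 36.75
tcp_pos: [0.5537, -0.1829, 0.3623]
orientation: [-1.904, -0.199, 0.045]
contact_force: [0.4, 0.6, 0.2]
grip_width: 0.0176
```

```bash
python3 l.py .547 .103 .25 95; python3 ang.py a16
```

```text
t 36.75 p [ 0.5537 -0.1829  0.3623] z [-0.13   0.933 -0.336] x [0.985 0.161 0.067] q [ 0.9   0.71 -0.7   1.67 -0.67  1.49  0.69] F [0.4 0.6 0.2] w 0.0176
tgt [ 0.5606 -0.0519  0.3066] q [ 0.76  0.73 -0.73  1.83 -0.79  1.19  0.67] err 0.0
n 4 L 0.1424 A 5.7
tw [-0.001, 0.006, 0.01]
dp [[0.05, 0.023, 0.292], [0.047, 0.021, 0.292], [0.044, 0.019, 0.293], [0.041, 0.018, 0.293]]
t 36.75 p [ 0.5537 -0.1829  0.3623] z [-0.13   0.933 -0.336] x [0.985 0.161 0.067] q [ 0.9   0.71 -0.7   1.67 -0.67  1.49  0.69] F [0.4 0.6 0.2] w 0.0176
top ticket 127 [0.607 0.052 0.027] ang -96.5
top board 88 [0.614 0.156] axis dir 172.6 [0.002 0.048]
top cup [0.542 0.099] 0.026 -141.9
side board 640 [0.61  0.165] axis dir 173.2 [0.001 0.04 ]
side cup [0.679 0.09 ] 0.031 -49.4
side cup [0.692 0.219] 0.03 38.7
side cup [0.548 0.107] 0.031 -143.3
side cup [0.561 0.235] 0.03 127.6
```

View pics/a16side.png

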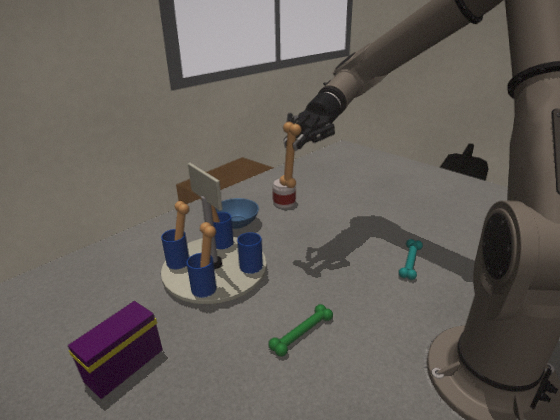

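The fourth bone is held at (290,155). Next I'll go over the near-right cup, measured at (.547,.104).

Call:
apply_moves(
  dp=[
    [0.05,0.023,0.285],
    [0.047,0.021,0.285],
    [0.044,0.019,0.285],
    [0.038,0.018,0.26],
    [0,0,0],
  ],
  twist=[
    [-0.001,0.006,0.01],
    [-0.001,0.006,0.01],
    [-0.001,0.006,0.01],
    [-0.001,0.006,0.01],
    [0,0,0],
  ],
  jaw=[255,255,255,255,255],
)

```text
clock: 37.35
tcp_pos: [0.5637, -0.0644, 0.3053]
orientation: [-1.944, -0.048, 0.045]
contact_force: [-0.5, -0.2, -0.3]
grip_width: 0.0177
```

```bash
python3 down.py .5465 .105 .235
```

```text
t 37.35 p [ 0.5637 -0.0644  0.3053] z [-0.054  0.93  -0.365] x [ 0.998  0.055 -0.009] q [ 0.76  0.73 -0.72  1.82 -0.79  1.17  0.65] F [-0.5 -0.2 -0.3] w 0.0177
contact [0.5547 0.0895 0.245 ]
0.14 107 [0.5481 0.0994 0.1524]
0.16 71 [0.5508 0.0975 0.1683]
0.18 56 [0.55  0.098 0.19 ]
0.2 65 [0.5499 0.0986 0.2095]
0.22 60 [0.5496 0.0997 0.2296]
0.24 47 [0.5511 0.1008 0.2512]
0.26 76 [0.5495 0.0988 0.2704]
0.28 158 [0.5481 0.1009 0.2893]
n 2 L 0.0223 A 0.2
tw [0.0, -0.001, 0.0]
dp [[-0.032, 0.013, 0.086], [-0.032, 0.013, 0.086]]
n 5 L 0.06 A 0.0
tw [0.0, 0.0, 0.0]
dp [[0.001, 0.093, 0.036], [0.001, 0.093, 0.036], [0.001, 0.093, 0.036], [0.001, 0.093, 0.036], [0.001, 0.093, 0.036]]
```

Call:
apply_moves(
  dp=[
    [-0.03,0.015,0.08],
    [-0.03,0.015,0.08],
    [0,0,0],
    [0,0.093,0.045],
    [0,0.093,0.045],
    [0,0.093,0.045],
    [0,0.093,0.045],
    [0,0.093,0.045],
    [0,0,0],
  ],
  twist=[
    [0,0,0],
    [0,0,0],
    [0,0,0],
    [0,0,0],
    [0,0,0],
    [0,0,0],
    [0,0,0],
    [0,0,0],
    [0,0,0],
  ],
  jaw=[255,255,255,255,255,255,255,255,255],
)

```text
clock: 38.3
tcp_pos: [0.5551, -0.0504, 0.2263]
orientation: [-1.952, -0.035, 0.038]
contact_force: [-0.5, 0.5, -0.9]
grip_width: 0.0178
```

```bash
python3 down2.py .5465 .103 .142 s17.png
```

```text
t 38.3 p [ 0.5551 -0.0504  0.2263] z [-0.044  0.927 -0.372] x [ 0.999  0.043 -0.01 ] q [ 0.74  0.84 -0.69  1.87 -0.78  1.05  0.75] F [-0.5  0.5 -0.9] w 0.0178
contact [0.5479 0.1031 0.1647]
n 3 L 0.0236 A 0.0
tw [-0.0, -0.0, 0.0]
dp [[-0.004, 0.061, 0.024], [-0.004, 0.061, 0.024], [-0.004, 0.061, 0.024]]
```

View pics/s17.png

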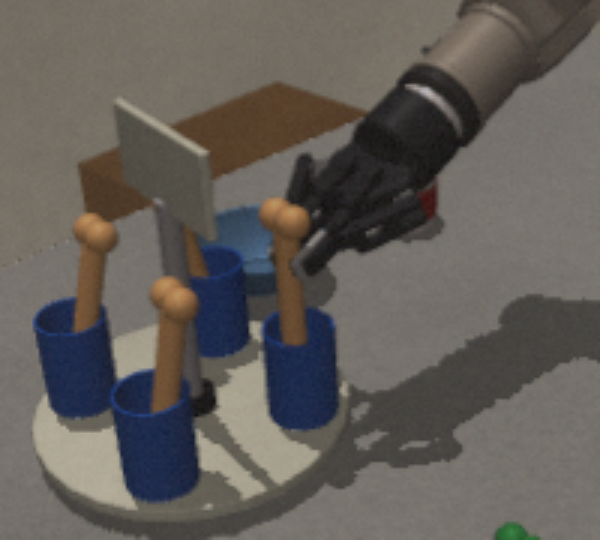

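The fourth bone is in the near-right cup, shaft at crop (292,310). I'll lower, release and retreat.

Call:
apply_moves(
  dp=[
    [-0.002,0.056,0.022],
    [-0.002,0.056,0.022],
    [-0.002,0.053,0.022],
    [0,0,0],
    [0,0,0],
    [0,0,0],
    [0,0,0],
    [0,0,-0.1],
    [0,0,-0.2],
    [0,0,-0.3],
    [0,0,-0.3],
    [0,0,-0.2],
    [0,0,0],
  ],
  twist=[
    [0,0,0],
    [0,0,0],
    [0,0,0],
    [0,0,0],
    [0,0,0],
    [0,0,0],
    [0,0,0],
    [0,0,0],
    [0,0,0],
    [0,0,0],
    [0,0,0],
    [0,0,0],
    [0,0,0],
  ],
  jaw=[255,255,255,255,130,130,80,80,80,80,80,80,80],
)

```text
clock: 39.65
tcp_pos: [0.5613, -0.1804, 0.2594]
orientation: [-1.954, -0.039, 0.033]
contact_force: [0.1, -0.7, -1.2]
grip_width: 0.0585
```

```bash
python3 ang.py a18; python3 v.py .675 .09 .46; python3 -c "
import cv2
for n in('side','top'):
    a=cv2.imread('pics/a18%s.png'%n); cv2.imwrite('pics/a18%sc.png'%n,cv2.resize(a[120:310,150:390],None,fx=2.5,fy=2.5))"
```

```text
t 39.65 p [ 0.5613 -0.1804  0.2594] z [-0.042  0.927 -0.374] x [ 0.999  0.043 -0.005] q [ 0.85  0.82 -0.62  1.72 -0.67  1.3   0.72] F [ 0.1 -0.7 -1.2] w 0.0585
top ticket 131 [0.608 0.052 0.027] ang -96.0
top board 96 [0.612 0.156] axis dir 172.8 [0.002 0.047]
side board 650 [0.611 0.165] axis dir 173.4 [0.001 0.04 ]
side cup [0.685 0.072] 0.019 -53.2
side cup [0.661 0.096] 0.02 -56.9
side cup [0.691 0.221] 0.03 40.3
side cup [0.546 0.104] 0.03 -142.4
side cup [0.561 0.235] 0.03 127.8
t 39.75 p [ 0.5608 -0.1768  0.2586] z [-0.046  0.927 -0.371] x [ 0.999  0.047 -0.006] q [ 0.85  0.82 -0.62  1.72 -0.67  1.3   0.72] F [ 0.5 -0.2  0. ] w 0.0586
q [-0.03  0.46 -0.29  1.46  0.13  1.24 -0.33] err 0.0
n 9 L 0.3532 A 68.3
tw [-0.063, 0.002, 0.002]
dp [[0.116, -0.264, 0.155], [0.115, -0.282, 0.119], [0.113, -0.296, 0.081], [0.111, -0.305, 0.042], [0.11, -0.308, 0.002], [0.109, -0.306, -0.038], [0.108, -0.299, -0.078], [0.107, -0.286, -0.116], [0.106, -0.269, -0.153]]
```

View pics/a18sidec.png

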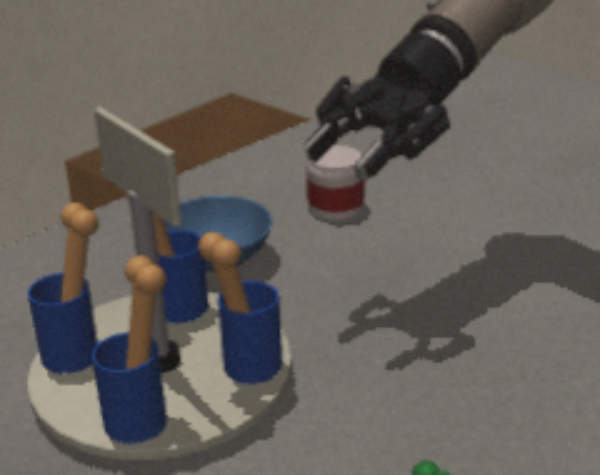

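View pics/a18topc.png

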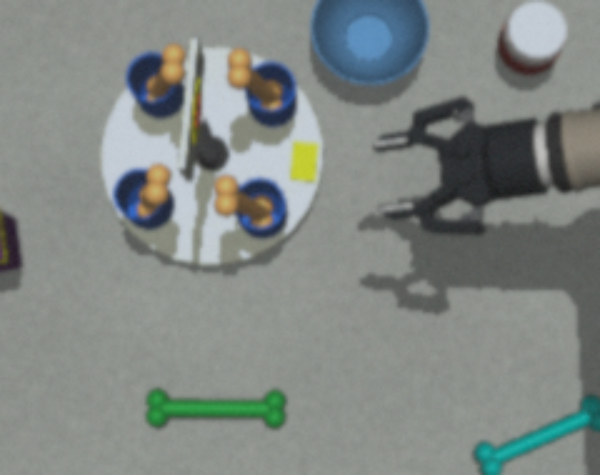

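All four bones stand, tops at top-crop (172,65), (240,68), (157,187) and (227,195), with the spinner at about 263°. Next I'll push from the far end of the board.

Call:
apply_moves(
  dp=[
    [0.116,-0.264,0.155],
    [0.115,-0.282,0.119],
    [0.113,-0.296,0.081],
    [0.111,-0.305,0.042],
    [0.11,-0.308,0.002],
    [0.109,-0.306,-0.038],
    [0.108,-0.28,-0.078],
    [0.107,-0.25,-0.116],
    [0.106,-0.2,-0.153],
    [0,0,0],
  ],
  twist=[
    [-0.063,0.002,0.002],
    [-0.063,0.002,0.002],
    [-0.063,0.002,0.002],
    [-0.063,0.002,0.002],
    [-0.063,0.002,0.002],
    [-0.063,0.002,0.002],
    [-0.063,0.002,0.002],
    [-0.063,0.002,0.002],
    [-0.063,0.002,0.002],
    [0,0,0],
  ],
  jaw=[80,80,80,80,255,255,255,255,255,255],
)

```text
clock: 40.75
tcp_pos: [0.6719, 0.1026, 0.4526]
orientation: [3.113, 0.02, -0.008]
contact_force: [-0.2, 1.0, -0.5]
grip_width: 0.0002
```

```bash
python3 v.py .664 .105 .412 4; python3 ang.py
```

```text
t 40.75 p [0.6719 0.1026 0.4526] z [-0.005 -0.029 -1.   ] x [ 1.     0.013 -0.005] q [-0.07  0.47 -0.26  1.47  0.15  1.24 -0.34] F [-0.2  1.  -0.5] w 0.0002
q [-0.06  0.48 -0.27  1.54  0.14  1.14 -0.36] err 0.0
n 4 L 0.0415 A 1.8
tw [0.003, 0.001, 0.002]
dp [[-0.016, -0.008, 0.085], [-0.016, -0.007, 0.085], [-0.016, -0.006, 0.085], [-0.016, -0.006, 0.085]]
t 40.75 p [0.6719 0.1026 0.4526] z [-0.005 -0.029 -1.   ] x [ 1.     0.013 -0.005] q [-0.07  0.47 -0.26  1.47  0.15  1.24 -0.34] F [-0.2  1.  -0.5] w 0.0002
top board 53 [0.604 0.157] axis dir 171.6 [0.002 0.04 ]
side board 660 [0.61  0.165] axis dir 173.6 [0.001 0.039]
side cup [0.685 0.072] 0.019 -53.1
side cup [0.66  0.098] 0.019 -56.4
side cup [0.691 0.221] 0.03 40.3
side cup [0.548 0.104] 0.03 -141.9
side cup [0.56  0.234] 0.03 128.5
```

Call:
apply_moves(
  dp=[
    [-0.016,0.01,0.085],
    [-0.016,0.01,0.085],
    [-0.016,0,0.08],
    [-0.016,0,0.07],
    [0,0,0],
  ],
  twist=[
    [0.003,0.001,0.002],
    [0.003,0.001,0.002],
    [0.003,0.001,0.002],
    [0.003,0.001,0.002],
    [0,0,0],
  ],
  jaw=[255,255,255,255,255],
)

```text
clock: 41.35
tcp_pos: [0.6601, 0.0855, 0.4012]
orientation: [3.139, -0.032, -0.021]
contact_force: [0.0, 0.4, 0.1]
grip_width: -0.0003
```

```bash
python3 c.py 60 6
```

```text
t 41.35 p [0.6601 0.0855 0.4012] z [-0.013 -0.002 -1.   ] x [ 1.    -0.021 -0.013] q [-0.04  0.48 -0.26  1.56  0.13  1.13 -0.35] F [0.  0.4 0.1] w -0.0003
theta -61.1 rad 0.0851
n 20 tw [0.0, 0.0, -0.0] -> 58.9
[[0.016, -0.103, -0.019], [-0.001, -0.099, -0.019], [-0.017, -0.093, -0.018], [-0.031, -0.084, -0.018], [0.023, -0.035, -0.0], [0.019, -0.037, -0.0], [0.015, -0.039, -0.0], [0.011, -0.04, -0.0], [0.007, -0.041, -0.0], [0.003, -0.042, -0.0], [-0.002, -0.042, -0.0], [-0.006, -0.041, -0.0], [-0.01, -0.041, 0.0], [-0.015, -0.039, 0.0], [-0.019, -0.038, 0.0], [-0.022, -0.035, 0.0], [-0.026, -0.033, 0.0], [-0.029, -0.03, 0.0], [-0.032, -0.027, 0.0], [-0.035, -0.023, 0.0]]
[[0.0, 0.0, -0.0], [0.0, 0.0, -0.0], [0.0, 0.0, -0.0], [0.0, 0.0, -0.0], [0.0, 0.0, -0.0], [0.0, 0.0, -0.0], [0.0, 0.0, -0.0], [0.0, 0.0, -0.0], [0.0, 0.0, -0.0], [0.0, 0.0, -0.0], [0.0, 0.0, -0.0], [0.0, 0.0, -0.0], [0.0, 0.0, -0.0], [0.0, 0.0, -0.0], [0.0, 0.0, -0.0], [0.0, 0.0, -0.0], [0.0, 0.0, -0.0], [0.0, 0.0, -0.0], [0.0, 0.0, -0.0], [0.0, 0.0, -0.0]]
[255, 255, 255, 255, 255, 255, 255, 255, 255, 255, 255, 255, 255, 255, 255, 255, 255, 255, 255, 255]
```

Call:
apply_moves(
  dp=[
    [0.016,-0.103,-0.019],
    [-0.001,-0.099,-0.019],
    [-0.01,-0.083,-0.018],
    [-0.02,-0.074,-0.018],
    [0.013,-0.035,0],
    [0.015,-0.037,0],
    [0.013,-0.039,0],
    [0.011,-0.04,0],
    [0.007,-0.041,0],
    [0.003,-0.042,0],
    [-0.002,-0.042,0],
    [-0.006,-0.041,0],
    [-0.01,-0.041,0],
    [-0.015,-0.039,0],
    [-0.019,-0.038,0],
    [-0.022,-0.035,0],
    [-0.026,-0.033,0],
    [-0.029,-0.03,0],
    [-0.03,-0.025,0],
    [-0.02,-0.015,0],
  ],
  twist=[
    [0,0,0],
    [0,0,0],
    [0,0,0],
    [0,0,0],
    [0,0,0],
    [0,0,0],
    [0,0,0],
    [0,0,0],
    [0,0,0],
    [0,0,0],
    [0,0,0],
    [0,0,0],
    [0,0,0],
    [0,0,0],
    [0,0,0],
    [0,0,0],
    [0,0,0],
    [0,0,0],
    [0,0,0],
    [0,0,0],
  ],
  jaw=[255,255,255,255,255,255,255,255,255,255,255,255,255,255,255,255,255,255,255,255],
)

```text
clock: 43.35
tcp_pos: [0.6474, 0.2048, 0.4119]
orientation: [3.136, -0.038, -0.014]
contact_force: [1.4, -1.7, -0.4]
grip_width: 0.0001
```

```bash
python3 ang.py a19; python3 c.py 160 6|head -2
```

```text
t 43.35 p [0.6474 0.2048 0.4119] z [-0.009 -0.005 -1.   ] x [ 1.    -0.024 -0.009] q [-0.2   0.5  -0.28  1.52  0.15  1.16 -0.54] F [ 1.4 -1.7 -0.4] w 0.0001
top ticket 115 [0.727 0.139 0.027] ang -10.9
side ticket 36 [0.721 0.131 0.025] ang -15.8
side board 1237 [0.617 0.166] axis dir 81.6 [0.002 0.038]
side cup [0.669 0.087] 0.029 -55.4
side cup [0.694 0.219] 0.03 38.1
side cup [0.545 0.107] 0.03 -144.3
side cup [0.569 0.213] 0.015 133.2
side cup [0.562 0.238] 0.029 126.1
t 43.45 p [0.6472 0.2052 0.4118] z [-0.01  -0.004 -1.   ] x [ 1.    -0.024 -0.01 ] q [-0.2   0.5  -0.28  1.52  0.15  1.16 -0.54] F [-0.9  0.4 -0.6] w -0.0001
theta 58.1 rad 0.0532
```

View pics/a19side.png

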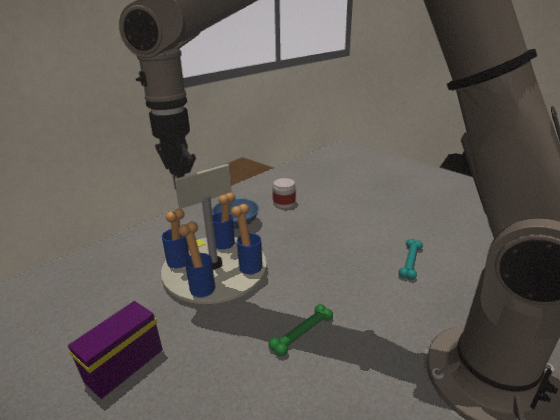

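The star now faces away, the ticket is on the customer side and all four bones stand, with the spinner at about −8°. I'll nudge to 0 and pause briefly for step 1.

Call:
apply_moves(
  dp=[
    [-0.02,-0.012,0],
    [-0.022,-0.011,0],
    [-0.013,-0.006,0],
    [0,0,0],
    [0,0,0],
    [0,0,0],
  ],
  twist=[
    [0,0,0],
    [0,0,0],
    [0,0,0],
    [0,0,0],
    [0,0,0],
    [0,0,0],
  ],
  jaw=[255,255,255,255,255,255],
)

```text
clock: 44.05
tcp_pos: [0.6405, 0.2086, 0.412]
orientation: [3.137, -0.038, -0.014]
contact_force: [1.2, -1.4, -0.5]
grip_width: 0.0001
```

```bash
python3 ang.py a20; python3 c.py 190 6; python3 -c "
import cv2
a=cv2.imread('pics/a20side.png'); cv2.imwrite('pics/a20sidec.png',cv2.resize(a[150:310,130:290],None,fx=3.4,fy=3.4))"
```

```text
t 44.05 p [0.6405 0.2086 0.412 ] z [-0.009 -0.004 -1.   ] x [ 1.    -0.024 -0.009] q [-0.21  0.49 -0.28  1.53  0.14  1.15 -0.55] F [ 1.2 -1.4 -0.5] w 0.0001
top ticket 110 [0.729 0.152 0.027] ang -4.1
top board 43 [0.615 0.106] axis dir 89.7 [0.001 0.007]
side ticket 38 [0.726 0.162 0.026] ang 1.2
side board 1170 [0.617 0.166] axis dir 88.4 [0.002 0.038]
side cup [0.671 0.092] 0.025 -52.3
side cup [0.551 0.099] 0.029 -137.9
side cup [0.687 0.225] 0.03 43.9
side cup [0.556 0.212] 0.021 140.6
side cup [0.554 0.23 ] 0.029 132.7
t 44.15 p [0.6405 0.2087 0.412 ] z [-0.009 -0.004 -1.   ] x [ 1.    -0.024 -0.009] q [-0.21  0.49 -0.28  1.53  0.14  1.15 -0.55] F [ 1.8 -1.1 -0.2] w 0.0004
theta 66.1 rad 0.0532
n 20 tw [0.0, 0.0, -0.001] -> 186.1
[[-0.047, -0.005, 0.005], [-0.046, 0.0, 0.005], [-0.045, 0.005, 0.005], [-0.043, 0.01, 0.005], [-0.042, 0.003, 0.0], [-0.041, 0.007, 0.0], [-0.04, 0.012, 0.0], [-0.039, 0.016, 0.0], [-0.037, 0.02, 0.0], [-0.035, 0.023, 0.0], [-0.032, 0.027, 0.0], [-0.029, 0.03, 0.0], [-0.026, 0.033, 0.0], [-0.022, 0.035, 0.0], [-0.019, 0.037, 0.0], [-0.015, 0.039, 0.0], [-0.011, 0.041, 0.0], [-0.006, 0.041, 0.0], [-0.002, 0.042, 0.0], [0.002, 0.042, 0.0]]
[[0.0, 0.0, -0.001], [0.0, 0.0, -0.001], [0.0, 0.0, -0.001], [0.0, 0.0, -0.001], [0.0, 0.0, -0.001], [0.0, 0.0, -0.001], [0.0, 0.0, -0.001], [0.0, 0.0, -0.001], [0.0, 0.0, -0.001], [0.0, 0.0, -0.001], [0.0, 0.0, -0.001], [0.0, 0.0, -0.001], [0.0, 0.0, -0.001], [0.0, 0.0, -0.001], [0.0, 0.0, -0.001], [0.0, 0.0, -0.001], [0.0, 0.0, -0.001], [0.0, 0.0, -0.001], [0.0, 0.0, -0.001], [0.0, 0.0, -0.001]]
[255, 255, 255, 255, 255, 255, 255, 255, 255, 255, 255, 255, 255, 255, 255, 255, 255, 255, 255, 255]
```

View pics/a20sidec.png

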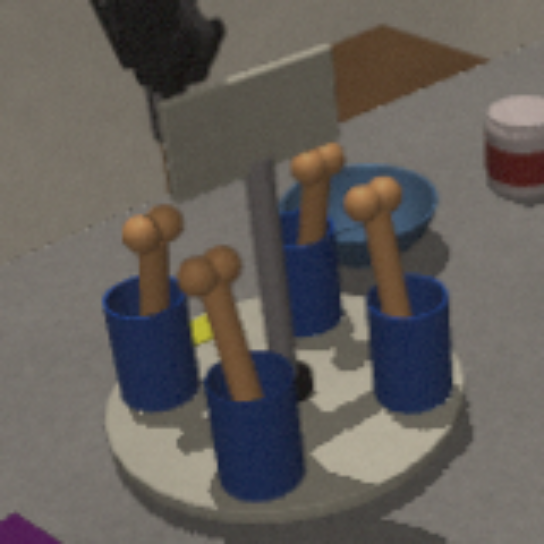

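The star faces the customers to within about 2°, and all four bones stand in their cups. Now the full anticlockwise turn.

Call:
apply_moves(
  dp=[
    [-0.04,-0.008,0.003],
    [-0.042,-0.003,0.005],
    [-0.043,0.003,0.005],
    [-0.042,0.005,0.003],
    [-0.042,0.006,0],
    [-0.041,0.009,0],
    [-0.04,0.012,0],
    [-0.039,0.016,0],
    [-0.037,0.02,0],
    [-0.035,0.023,0],
    [-0.032,0.027,0],
    [-0.029,0.03,0],
    [-0.026,0.033,0],
    [-0.022,0.035,0],
    [-0.019,0.037,0],
    [-0.015,0.039,0],
    [-0.011,0.041,0],
    [-0.006,0.041,0],
    [-0.002,0.042,0],
    [0.002,0.042,0],
  ],
  twist=[
    [0,0,0],
    [0,0,0],
    [0,0,0],
    [0,0,0],
    [0,0,0],
    [0,0,0],
    [0,0,0],
    [0,0,0],
    [0,0,0],
    [0,0,0],
    [0,0,0],
    [0,0,0],
    [0,0,0],
    [0,0,0],
    [0,0,0],
    [0,0,0],
    [0,0,0],
    [0,0,0],
    [0,0,0],
    [0,0,0],
  ],
  jaw=[255,255,255,255,255,255,255,255,255,255,255,255,255,255,255,255,255,255,255,255],
)

```text
clock: 46.15
tcp_pos: [0.5662, 0.1556, 0.4117]
orientation: [-3.139, 0.032, 0.007]
contact_force: [-0.2, 1.9, 0.5]
grip_width: 0.0001
```

```bash
python3 ang.py a21; python3 c.py 305 6
```

```text
t 46.15 p [0.5662 0.1556 0.4117] z [-0.005  0.003 -1.   ] x [ 1.    -0.021 -0.005] q [-0.14  0.35 -0.3   1.75  0.11  1.07 -0.49] F [-0.2  1.9  0.5] w 0.0001
top ticket 122 [0.579 0.261 0.027] ang 111.7
side ticket 181 [0.576 0.26  0.025] ang 113.0
side board 477 [0.625 0.168] axis dir 22.4 [0.005 0.049]
side cup [0.703 0.142] 0.025 -12.1
side cup [0.585 0.074] 0.031 -111.8
side cup [0.652 0.25 ] 0.03 69.9
side cup [0.533 0.197] 0.029 156.9
t 46.25 p [0.5663 0.1543 0.4115] z [-0.005  0.001 -1.   ] x [ 1.    -0.023 -0.005] q [-0.14  0.35 -0.3   1.75  0.11  1.07 -0.49] F [ 0.  -1.4 -0.3] w 0.0001
theta 186.2 rad 0.053
n 20 tw [-0.0, 0.0, -0.001] -> 305.0
[[0.019, 0.043, 0.003], [0.023, 0.04, 0.003], [0.026, 0.036, 0.003], [0.029, 0.032, 0.003], [0.024, 0.035, -0.0], [0.027, 0.032, -0.0], [0.03, 0.029, -0.0], [0.033, 0.026, -0.0], [0.036, 0.022, -0.0], [0.038, 0.018, -0.0], [0.039, 0.014, -0.0], [0.041, 0.01, -0.0], [0.041, 0.006, -0.0], [0.042, 0.002, -0.0], [0.042, -0.003, -0.0], [0.041, -0.007, -0.0], [0.04, -0.011, -0.0], [0.039, -0.015, -0.0], [0.037, -0.019, -0.0], [0.028, -0.018, -0.0]]
[[-0.0, 0.0, -0.001], [-0.0, 0.0, -0.001], [-0.0, 0.0, -0.001], [-0.0, 0.0, -0.001], [-0.0, 0.0, -0.001], [-0.0, 0.0, -0.001], [-0.0, 0.0, -0.001], [-0.0, 0.0, -0.001], [-0.0, 0.0, -0.001], [-0.0, 0.0, -0.001], [-0.0, 0.0, -0.001], [-0.0, 0.0, -0.001], [-0.0, 0.0, -0.001], [-0.0, 0.0, -0.001], [-0.0, 0.0, -0.001], [-0.0, 0.0, -0.001], [-0.0, 0.0, -0.001], [-0.0, 0.0, -0.001], [-0.0, 0.0, -0.001], [-0.0, 0.0, -0.001]]
[255, 255, 255, 255, 255, 255, 255, 255, 255, 255, 255, 255, 255, 255, 255, 255, 255, 255, 255, 255]
```

View pics/a21side.png

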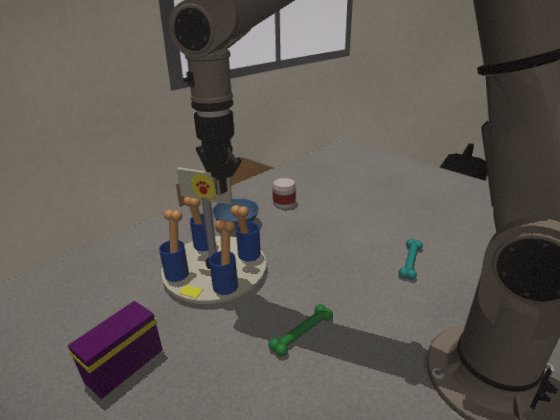

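Call:
apply_moves(
  dp=[
    [0.015,0.043,0.002],
    [0.02,0.04,0.002],
    [0.022,0.036,0.002],
    [0.024,0.033,0.002],
    [0.024,0.035,0],
    [0.027,0.032,0],
    [0.03,0.029,0],
    [0.033,0.026,0],
    [0.036,0.022,0],
    [0.038,0.018,0],
    [0.039,0.014,0],
    [0.041,0.01,0],
    [0.041,0.006,0],
    [0.042,0.002,0],
    [0.042,-0.003,0],
    [0.041,-0.007,0],
    [0.04,-0.011,0],
    [0.039,-0.015,0],
    [0.037,-0.019,0],
    [0.028,-0.018,0],
  ],
  twist=[
    [0,0,0],
    [0,0,0],
    [0,0,0],
    [0,0,0],
    [0,0,0],
    [0,0,0],
    [0,0,0],
    [0,0,0],
    [0,0,0],
    [0,0,0],
    [0,0,0],
    [0,0,0],
    [0,0,0],
    [0,0,0],
    [0,0,0],
    [0,0,0],
    [0,0,0],
    [0,0,0],
    [0,0,0],
    [0,0,0],
  ],
  jaw=[255,255,255,255,255,255,255,255,255,255,255,255,255,255,255,255,255,255,255,255],
)

```text
clock: 48.25
tcp_pos: [0.6452, 0.1201, 0.41]
orientation: [-3.14, 0.026, 0.039]
contact_force: [-6.1, 2.3, 6.5]
grip_width: -0.0001
```

```bash
python3 ang.py a22; python3 c.py 419 6
```

```text
t 48.25 p [0.6452 0.1201 0.41  ] z [-0.025  0.001 -1.   ] x [ 1.    -0.016 -0.025] q [-0.09  0.46 -0.26  1.57  0.12  1.15 -0.39] F [-6.1  2.3  6.5] w -0.0001
side ticket 111 [0.553 0.074 0.026] ang -127.7
side board 101 [0.579 0.188] axis dir 135.0 [0.002 0.034]
side cup [0.633 0.07 ] 0.031 -81.4
side cup [0.713 0.177] 0.029 10.2
side cup [0.528 0.149] 0.03 -172.8
side cup [0.605 0.253] 0.03 98.4
t 48.35 p [0.6457 0.1201 0.41  ] z [-0.023  0.002 -1.   ] x [ 1.    -0.016 -0.023] q [-0.09  0.46 -0.26  1.57  0.12  1.14 -0.39] F [-2.1  2.7  3.4] w 0.0001
theta 303.8 rad 0.048
n 20 tw [-0.0, 0.001, -0.0] -> 419.0
[[0.033, -0.026, -0.001], [0.03, -0.029, -0.001], [0.027, -0.032, -0.0], [0.024, -0.035, -0.0], [0.02, -0.037, -0.0], [0.016, -0.039, -0.0], [0.012, -0.04, -0.0], [0.008, -0.041, -0.0], [0.003, -0.042, -0.0], [-0.001, -0.042, 0.0], [-0.005, -0.042, 0.0], [-0.01, -0.041, 0.0], [-0.014, -0.04, 0.0], [-0.018, -0.038, 0.0], [-0.022, -0.036, 0.0], [-0.025, -0.033, 0.0], [-0.029, -0.031, 0.0], [-0.032, -0.027, 0.0], [-0.034, -0.024, 0.0], [-0.007, -0.004, 0.0]]
[[-0.0, 0.001, -0.0], [-0.0, 0.001, -0.0], [-0.0, 0.001, -0.0], [-0.0, 0.001, -0.0], [-0.0, 0.001, -0.0], [-0.0, 0.001, -0.0], [-0.0, 0.001, -0.0], [-0.0, 0.001, -0.0], [-0.0, 0.001, -0.0], [-0.0, 0.001, -0.0], [-0.0, 0.001, -0.0], [-0.0, 0.001, -0.0], [-0.0, 0.001, -0.0], [-0.0, 0.001, -0.0], [-0.0, 0.001, -0.0], [-0.0, 0.001, -0.0], [-0.0, 0.001, -0.0], [-0.0, 0.001, -0.0], [-0.0, 0.001, -0.0], [-0.0, 0.001, -0.0]]
[255, 255, 255, 255, 255, 255, 255, 255, 255, 255, 255, 255, 255, 255, 255, 255, 255, 255, 255, 255]
```

View pics/a22side.png

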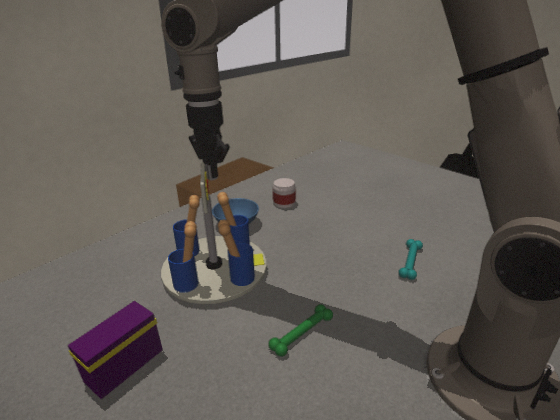

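Call:
apply_moves(
  dp=[
    [0.033,-0.026,0],
    [0.03,-0.029,0],
    [0.027,-0.032,0],
    [0.024,-0.035,0],
    [0.02,-0.037,0],
    [0.016,-0.039,0],
    [0.012,-0.04,0],
    [0.008,-0.041,0],
    [0.003,-0.042,0],
    [-0.001,-0.042,0],
    [-0.005,-0.042,0],
    [-0.01,-0.041,0],
    [-0.014,-0.04,0],
    [-0.018,-0.038,0],
    [-0.022,-0.036,0],
    [-0.025,-0.033,0],
    [-0.029,-0.031,0],
    [-0.03,-0.025,0],
    [-0.025,-0.016,0],
    [-0.007,-0.004,0],
  ],
  twist=[
    [0,0.001,0],
    [0,0.001,0],
    [0,0.001,0],
    [0,0.001,0],
    [0,0.001,0],
    [0,0.001,0],
    [0,0.001,0],
    [0,0.001,0],
    [0,0.001,0],
    [0,0,0],
    [0,0,0],
    [0,0,0],
    [0,0,0],
    [0,0,0],
    [0,0,0],
    [0,0,0],
    [0,0,0],
    [0,0,0],
    [0,0,0],
    [0,0,0],
  ],
  jaw=[255,255,255,255,255,255,255,255,255,255,255,255,255,255,255,255,255,255,255,255],
)

```text
clock: 50.35
tcp_pos: [0.657, 0.1735, 0.4105]
orientation: [3.1, -0.079, 0.011]
contact_force: [2.3, -0.7, 3.0]
grip_width: -0.0
```

```bash
python3 ang.py a23; python3 c.py 426 3
```

```text
t 50.35 p [0.657  0.1735 0.4105] z [ 0.006 -0.041 -0.999] x [ 0.999 -0.05   0.008] q [-0.19  0.49 -0.25  1.52  0.17  1.16 -0.53] F [ 2.3 -0.7  3. ] w -0.0
top ticket 131 [0.689 0.078 0.027] ang -49.5
side ticket 84 [0.691 0.082 0.026] ang -47.1
side board 1297 [0.617 0.163] axis dir 40.3 [0.002 0.037]
side cup [0.609 0.069] 0.03 -96.0
side cup [0.699 0.161] 0.025 0.4
side cup [0.626 0.253] 0.03 85.7
side cup [0.526 0.169] 0.03 174.3
t 50.45 p [0.6569 0.1735 0.4105] z [ 0.005 -0.041 -0.999] x [ 0.999 -0.05   0.007] q [-0.19  0.49 -0.25  1.52  0.17  1.16 -0.53] F [3.3 0.3 2.6] w 0.0002
theta 379.7 rad 0.0402
n 16 tw [0.001, -0.0, -0.002] -> 426.0
[[0.007, -0.023, 0.0], [0.006, -0.024, 0.0], [0.004, -0.025, 0.0], [0.003, -0.026, 0.0], [-0.012, -0.017, -0.001], [-0.013, -0.016, -0.001], [-0.014, -0.016, -0.0], [-0.014, -0.015, -0.0], [-0.015, -0.014, -0.0], [-0.016, -0.014, -0.0], [-0.017, -0.013, -0.0], [-0.017, -0.012, -0.0], [-0.018, -0.011, -0.0], [-0.018, -0.01, -0.0], [-0.019, -0.009, -0.0], [-0.009, -0.004, -0.0]]
[[0.001, -0.0, -0.002], [0.001, -0.0, -0.002], [0.001, -0.0, -0.002], [0.001, -0.0, -0.002], [0.001, -0.0, -0.002], [0.001, -0.0, -0.002], [0.001, -0.0, -0.002], [0.001, -0.0, -0.002], [0.001, -0.0, -0.002], [0.001, -0.0, -0.002], [0.001, -0.0, -0.002], [0.001, -0.0, -0.002], [0.001, -0.0, -0.002], [0.001, -0.0, -0.002], [0.001, -0.0, -0.002], [0.001, -0.0, -0.002]]
[255, 255, 255, 255, 255, 255, 255, 255, 255, 255, 255, 255, 255, 255, 255, 255]
```

View pics/a23side.png

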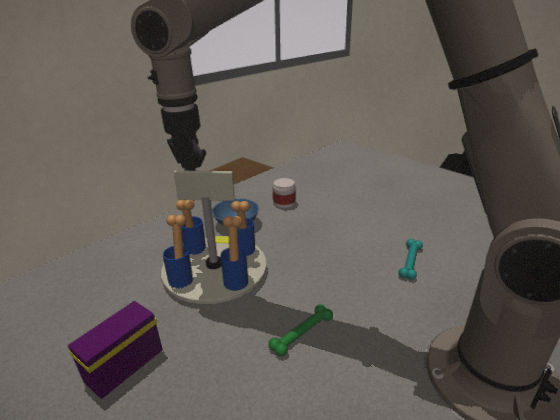

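The spinner is at about 311° with all bones standing. The last sweep advanced less than commanded and showed a few N of upward force, so I'll raise the tool slightly and continue slowly.

Call:
apply_moves(
  dp=[
    [0.01,-0.02,-0.03],
    [0.012,-0.022,-0.03],
    [0.01,-0.03,0],
    [0.005,-0.034,0],
    [-0.005,-0.034,0],
    [-0.012,-0.034,0],
    [-0.016,-0.033,0],
    [-0.019,-0.031,0],
    [-0.015,-0.02,0],
    [0,0,0],
  ],
  twist=[
    [0.005,0,-0.003],
    [0.005,0,-0.003],
    [0.005,0,-0.003],
    [0.005,0,-0.003],
    [0,0,0],
    [0,0,0],
    [0,0,0],
    [0,0,0],
    [0,0,0],
    [0,0,0],
  ],
  jaw=[255,255,255,255,255,255,255,255,255,255],
)

```text
clock: 51.45
tcp_pos: [0.6525, 0.2049, 0.4135]
orientation: [3.139, -0.038, -0.004]
contact_force: [0.9, -2.3, 0.3]
grip_width: -0.0006
```

```bash
python3 ang.py a24; python3 c.py 426 3 .42
```

```text
t 51.45 p [0.6525 0.2049 0.4135] z [-0.002 -0.003 -1.   ] x [ 1.    -0.024 -0.002] q [-0.21  0.5  -0.27  1.5   0.14  1.16 -0.53] F [ 0.9 -2.3  0.3] w -0.0006
top ticket 126 [0.723 0.13  0.027] ang -16.0
side ticket 88 [0.722 0.129 0.026] ang -16.6
side board 1289 [0.618 0.165] axis dir 74.5 [0.002 0.037]
side cup [0.666 0.082] 0.032 -58.8
side cup [0.7   0.212] 0.029 32.8
side cup [0.538 0.117] 0.03 -152.2
side cup [0.573 0.243] 0.03 118.9
t 51.55 p [0.6527 0.2045 0.4135] z [-0.002 -0.003 -1.   ] x [ 1.    -0.025 -0.002] q [-0.21  0.5  -0.27  1.5   0.14  1.16 -0.53] F [ 0.1 -0.  -0.4] w -0.0002
theta 412.9 rad 0.0558
n 5 tw [0.0, 0.0, -0.002] -> 426.0
[[-0.029, 0.0, -0.013], [-0.028, 0.002, -0.013], [-0.027, 0.004, -0.013], [-0.026, 0.005, -0.013], [-0.007, -0.003, 0.0]]
[[0.0, 0.0, -0.002], [0.0, 0.0, -0.002], [0.0, 0.0, -0.002], [0.0, 0.0, -0.002], [0.0, 0.0, -0.002]]
[255, 255, 255, 255, 255]
```

View pics/a24side.png

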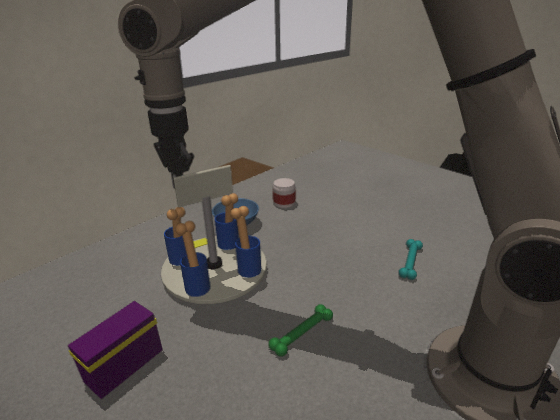

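Call:
apply_moves(
  dp=[
    [-0.024,-0.016,0],
    [-0.025,-0.014,0],
    [-0.026,-0.012,0],
    [-0.022,-0.01,0],
    [0,0,0],
  ],
  twist=[
    [0,0,0],
    [0,0,0],
    [0,0,0],
    [0,0,0],
    [0,0,0],
  ],
  jaw=[255,255,255,255,255],
)

```text
clock: 52.05
tcp_pos: [0.6406, 0.2109, 0.4137]
orientation: [3.138, -0.041, -0.002]
contact_force: [1.3, 0.1, 0.0]
grip_width: 0.0001
```

```bash
python3 ang.py
```

```text
t 52.05 p [0.6406 0.2109 0.4137] z [-0.001 -0.003 -1.   ] x [ 1.    -0.026 -0.001] q [-0.22  0.49 -0.27  1.53  0.14  1.15 -0.55] F [1.3 0.1 0. ] w 0.0001
top ticket 119 [0.728 0.153 0.028] ang -3.6
top board 47 [0.614 0.107] axis dir 89.1 [0.001 0.007]
side ticket 32 [0.728 0.161 0.025] ang 0.7
side board 1194 [0.617 0.167] axis dir 86.9 [0.003 0.038]
side cup [0.67  0.091] 0.026 -53.2
side cup [0.55  0.099] 0.03 -138.9
side cup [0.687 0.224] 0.03 43.3
side cup [0.556 0.231] 0.03 131.7
```

Spinner is at about −2°. I'll back off from the board and rise.

Call:
apply_moves(
  dp=[
    [0.06,0,0],
    [0.1,0,-0.02],
    [0.08,0,-0.1],
    [0,0,-0.25],
    [0,0,-0.3],
    [0,0,-0.25],
    [0,0,0],
    [0,0,0],
    [0,0,0],
    [0,0,0],
  ],
  twist=[
    [0,0,0],
    [0,0,0],
    [0,0,0],
    [0,0,0],
    [0,0,0],
    [0,0,0],
    [0,0,0],
    [0,0,0],
    [0,0,0],
    [0,0,0],
  ],
  jaw=[255,255,255,255,255,255,255,255,255,255],
)

```text
clock: 53.15
tcp_pos: [0.6732, 0.212, 0.5234]
orientation: [3.139, -0.037, -0.016]
contact_force: [0.4, -0.3, -0.3]
grip_width: 0.0
```

```bash
python3 ang.py a25; python3 -c "
from h import *
AX=np.array([.619,.160])
d=r.grab_frame('side'); P=cloud(d); cam=-np.array(d['R']).T@d['t']
for k in range(4):
    a=np.radians(43+90*k); c=AX+.093*np.array([np.cos(a),np.sin(a)])
    m=tanmask(d,P,((c[0]-.06,c[0]+.06),(c[1]-.06,c[1]+.06),(.1,.2))); q=P[m]
    v=(cam-np.r_[c,.14]); v[2]=0; v=unit(v)
    lo=q[(q[:,2]<.15)]; hi=q[q[:,2]>.168]
    print(k,c.round(3),len(q),'low',lo.mean(0).round(3) if len(lo) else None,'top',hi.mean(0).round(3) if len(hi) else None,'zmax',q[:,2].max().round(3))
cv2.imwrite('pics/a25c.png',cv2.resize(d['color'][140:310,130:310,::-1],None,fx=3.3,fy=3.3))
"
```

```text
t 53.15 p [0.6732 0.212  0.5234] z [-0.01  -0.002 -1.   ] x [ 1.    -0.024 -0.01 ] q [-0.22  0.48 -0.27  1.3   0.12  1.39 -0.51] F [ 0.4 -0.3 -0.3] w 0.0
top ticket 26 [0.731 0.139 0.027] ang -10.7
side ticket 32 [0.728 0.162 0.026] ang 1.0
side board 1178 [0.617 0.166] axis dir 87.6 [0.001 0.038]
side cup [0.668 0.091] 0.025 -54.4
side cup [0.688 0.224] 0.03 42.8
side cup [0.551 0.1  ] 0.03 -138.4
side cup [0.556 0.23 ] 0.03 131.7
0 [0.687 0.223] 313 low [0.663 0.229 0.128] top [0.653 0.227 0.177] zmax 0.185
1 [0.556 0.228] 407 low [0.571 0.231 0.126] top [0.583 0.231 0.176] zmax 0.183
2 [0.551 0.097] 353 low [0.564 0.104 0.125] top [0.574 0.104 0.177] zmax 0.186
3 [0.682 0.092] 250 low [0.656 0.095 0.127] top [0.645 0.095 0.176] zmax 0.184
```

View pics/a25c.png

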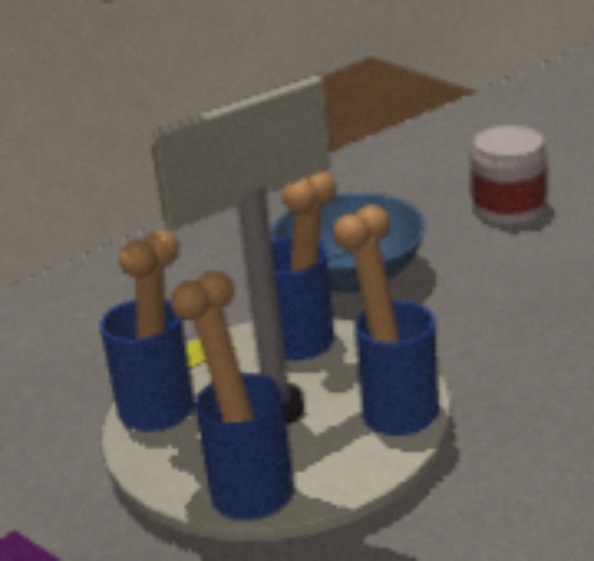

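View pics/a25top.png

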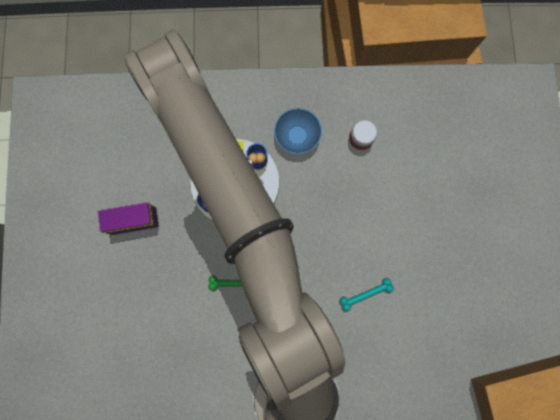

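All bones stand, leaning about 12–15°. The spinner is at about −2° at rest, the bystanders are unmoved and the robot is clear, so I'll hand in.

```bash
python3 -c "
from bench import r
print(r.hand_in()); print(r.get_obs()['clock'])"
```

```text
the job is handed in; nothing more can be done
None
the job is handed in; nothing more can be done
```

All four tan bones are standing in their own blue cups, and I handed the job in at about 53 s of robot time. `r.hand_in()` gives no verdict.

**What I did:** I placed two bones, turned the spinner half a turn by pushing the price board, and placed the other two. I then brought the star round to the customers and pushed the spinner one full turn anticlockwise.

**Last checks:**
- **Bones:** all four stand in their cups, leaning about 12–15°, with centres about 15 mm or less from the cup mouths.
- **Spinner:** it came to rest within about 2–3° of the star facing the customers. One top-view reading said −11°, but the arm was hiding most of the ticket, so I trusted the side camera.
- **Bystanders and robot:** the tin, bowl and pack look unmoved. I checked them only by eye. The gripper was clear of everything.

**What went less smoothly:** between about 235° and 310° of the full turn the board moved less than I commanded. The tool saw about 9 N there, so I raised it slightly and finished slowly. No bone snagged or dropped out.

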